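Load and index the flask drying carousel

TASK

Put spare casting flasks upright into every empty pocket of the carousel's open near half, leaving the flasks that are already loaded and the jar among the spares alone. Then lift the black plunger knob, swing the carousel half a turn so that this half goes under the lamp, and let the plunger drop fully home; next fill the empty pockets that have come to the near side, and last of all switch the lamp on by pushing its lever right over, away from you. Spares that are not needed stay on the bench.

Things in the scene. Friction and masses are not known exactly. Their poses are not given: they have to be found in the camera images.
- axis (a point): centre of the drying carousel (aluminium disc 276 mm across on a fixed grey base 340 mm across), on its axis, on its upper face, 30 mm above the bench. x: from the open near half to the far half, which a fixed white lamp hood covers from above: 130 x 270 mm, from 30 to 160 mm beyond the axis, underside 120 mm, top 138 mm above the bench; z up
- carousel (a joint): turning angle, rad: 0 at the start, grows anticlockwise seen from above (the knob goes, at 150 mm from the axis, from the left side, +y, past the robot's side, to the right side, -y). It locks only at 0 and at 3.14 (near and far pockets changed over), with 0.02 rad play; end stops 0.03 rad beyond both. In between the plunger rides on a steel arc. Friction about 0.1 N m
- plunger (a joint): height of the sprung index plunger, m: 0 is fully home (in its slot, carousel locked), at most 0.022. The carousel turns only with it up by 13 mm or more, or resting on the arc (about 0.011). The spring presses down with 4.5 N at home, 7.5 N fully up. It stands on an ear of the carousel's rim and turns with it
- knob_grip (a point): point to grip the plunger's black round knob: on its axis, 17 mm below its top. The knob is an upright cylinder 30 mm in diameter, 45 mm tall, its top 137 mm above the bench when home; it swivels freely on the plunger, so the gripper need not turn while it carries the knob round
- pocket0 (a point): centre of a pocket's floor on the carousel (turns with it), 100 mm from the axis; at the start: nearest to the robot. The pocket is a hexagonal fence 66 mm across the flats inside, 14 mm high, 4 mm thick; a flask stands in it on the floor, 30 mm above the bench
- pocket1 (a point): centre of a pocket's floor on the carousel (turns with it), 100 mm from the axis; at the start: near half, to the left seen from the robot (+y). The pocket is a hexagonal fence 66 mm across the flats inside, 14 mm high, 4 mm thick; a flask stands in it on the floor, 30 mm above the bench
- pocket2 (a point): centre of a pocket's floor on the carousel (turns with it), 100 mm from the axis; at the start: near half, to the right (-y). The pocket is a hexagonal fence 66 mm across the flats inside, 14 mm high, 4 mm thick; a flask stands in it on the floor, 30 mm above the bench
- pocket3 (a point): centre of a pocket's floor on the carousel (turns with it), 100 mm from the axis; at the start: far half, middle, under the lamp. The pocket is a hexagonal fence 66 mm across the flats inside, 14 mm high, 4 mm thick; a flask stands in it on the floor, 30 mm above the bench
- pocket4 (a point): centre of a pocket's floor on the carousel (turns with it), 100 mm from the axis; at the start: far half, right (-y), under the lamp. The pocket is a hexagonal fence 66 mm across the flats inside, 14 mm high, 4 mm thick; a flask stands in it on the floor, 30 mm above the bench
- pocket5 (a point): centre of a pocket's floor on the carousel (turns with it), 100 mm from the axis; at the start: far half, left (+y), under the lamp. The pocket is a hexagonal fence 66 mm across the flats inside, 14 mm high, 4 mm thick; a flask stands in it on the floor, 30 mm above the bench
- set0: already loaded casting flask: upright bare-steel cylinder, 54 mm in diameter, 62 mm tall, about 0.3 kg, white plaster on top; origin at the centre of its underside, z up; stands at the start in pocket0, or is absent
- set1: already loaded casting flask: upright bare-steel cylinder, 54 mm in diameter, 62 mm tall, about 0.3 kg, white plaster on top; origin at the centre of its underside, z up; stands at the start in pocket1, or is absent
- set2: already loaded casting flask: upright bare-steel cylinder, 54 mm in diameter, 62 mm tall, about 0.3 kg, white plaster on top; origin at the centre of its underside, z up; stands at the start in pocket2, or is absent
- set3: already loaded casting flask: upright bare-steel cylinder, 54 mm in diameter, 62 mm tall, about 0.3 kg, white plaster on top; origin at the centre of its underside, z up; stands at the start in pocket3, or is absent
- set4: already loaded casting flask: upright bare-steel cylinder, 54 mm in diameter, 62 mm tall, about 0.3 kg, white plaster on top; origin at the centre of its underside, z up; stands at the start in pocket4, or is absent
- set5: already loaded casting flask: upright bare-steel cylinder, 54 mm in diameter, 62 mm tall, about 0.3 kg, white plaster on top; origin at the centre of its underside, z up; stands at the start in pocket5, or is absent
- spare0: spare casting flask: upright bare-steel cylinder, 54 mm in diameter, 62 mm tall, about 0.3 kg, white plaster on top; origin at the centre of its underside, z up; stands at the start loose on the bench to the left of the carousel, all spares alike
- spare1: spare casting flask: upright bare-steel cylinder, 54 mm in diameter, 62 mm tall, about 0.3 kg, white plaster on top; origin at the centre of its underside, z up; stands at the start loose on the bench to the left of the carousel, all spares alike
- spare2: spare casting flask: upright bare-steel cylinder, 54 mm in diameter, 62 mm tall, about 0.3 kg, white plaster on top; origin at the centre of its underside, z up; stands at the start loose on the bench to the left of the carousel, all spares alike
- spare3: spare casting flask: upright bare-steel cylinder, 54 mm in diameter, 62 mm tall, about 0.3 kg, white plaster on top; origin at the centre of its underside, z up; stands at the start loose on the bench to the left of the carousel, all spares alike
- spare4: spare casting flask: upright bare-steel cylinder, 54 mm in diameter, 62 mm tall, about 0.3 kg, white plaster on top; origin at the centre of its underside, z up; stands at the start loose on the bench to the left of the carousel, all spares alike
- switch (a joint): lamp switch lever: 0 off (leans to the switch box's -x side, towards the robot), 1.0 rad on (leans to +x, away from the robot); it stays where it is left, light friction
- switch_tip (a point): centre of the black ball (26 mm in diameter) at the end of the switch lever, 80 mm from its pivot, which is 22 mm above the bench on a grey box 70 x 50 x 25 mm right of the carousel. When off, the point's x axis is level and points the way the ball must be pushed; it turns with the lever. The lever leans 0.5 rad to either side of upright when off and on
- jar: bystander: glass jar with a black cap, 58 mm in diameter, 85 mm tall, standing among the spares; origin at the centre of its underside
Things that resemble listed ones, but are neither listed nor needed, are in the scene too. Leave any green look-alike of the spare1 alone.

How it is judged (in metres and radians):
On the way, in this order (a step that is already met when the one before it is completed fails the run):
1. all three near pockets hold an upright flask, carousel still locked at its start, robot off the flasks (((distance between set0 and pocket0 below 0.013 m and angle between set0's own z axis and vertical below 0.1 rad) or (distance between spare0 and pocket0 below 0.013 m and angle between spare0's own z axis and vertical below 0.1 rad) or (distance between spare1 and pocket0 below 0.013 m and angle between spare1's own z axis and vertical below 0.1 rad) or (distance between spare2 and pocket0 below 0.013 m and angle between spare2's own z axis and vertical below 0.1 rad) or (distance between spare3 and pocket0 below 0.013 m and angle between spare3's own z axis and vertical below 0.1 rad) or (distance between spare4 and pocket0 below 0.013 m and angle between spare4's own z axis and vertical below 0.1 rad)) and ((distance between set1 and pocket1 below 0.013 m and angle between set1's own z axis and vertical below 0.1 rad) or (distance between spare0 and pocket1 below 0.013 m and angle between spare0's own z axis and vertical below 0.1 rad) or (distance between spare1 and pocket1 below 0.013 m and angle between spare1's own z axis and vertical below 0.1 rad) or (distance between spare2 and pocket1 below 0.013 m and angle between spare2's own z axis and vertical below 0.1 rad) or (distance between spare3 and pocket1 below 0.013 m and angle between spare3's own z axis and vertical below 0.1 rad) or (distance between spare4 and pocket1 below 0.013 m and angle between spare4's own z axis and vertical below 0.1 rad)) and ((distance between set2 and pocket2 below 0.013 m and angle between set2's own z axis and vertical below 0.1 rad) or (distance between spare0 and pocket2 below 0.013 m and angle between spare0's own z axis and vertical below 0.1 rad) or (distance between spare1 and pocket2 below 0.013 m and angle between spare1's own z axis and vertical below 0.1 rad) or (distance between spare2 and pocket2 below 0.013 m and angle between spare2's own z axis and vertical below 0.1 rad) or (distance between spare3 and pocket2 below 0.013 m and angle between spare3's own z axis and vertical below 0.1 rad) or (distance between spare4 and pocket2 below 0.013 m and angle between spare4's own z axis and vertical below 0.1 rad)) and contact force between the fingers and spare0 below 0.2 N and contact force between the fingers and spare1 below 0.2 N and contact force between the fingers and spare2 below 0.2 N and contact force between the fingers and spare3 below 0.2 N and contact force between the fingers and spare4 below 0.2 N and value of joint carousel below 0.04 rad and value of joint plunger below 0.002 m), for 0.2 s.
2. the plunger is lifted and the carousel is turned past a quarter turn (value of joint plunger above 0.006 m and value of joint carousel above 1.6 rad), for 0.05 s.
3. half a turn made and the plunger fully home, knob let go (value of joint plunger below 0.002 m and value of joint carousel above 3.10159 rad and contact force between the fingers and knob below 0.2 N), for 0.2 s.
4. the three pockets now on the near side also hold an upright flask, the switch still off (((distance between set3 and pocket3 below 0.013 m and angle between set3's own z axis and vertical below 0.1 rad) or (distance between spare0 and pocket3 below 0.013 m and angle between spare0's own z axis and vertical below 0.1 rad) or (distance between spare1 and pocket3 below 0.013 m and angle between spare1's own z axis and vertical below 0.1 rad) or (distance between spare2 and pocket3 below 0.013 m and angle between spare2's own z axis and vertical below 0.1 rad) or (distance between spare3 and pocket3 below 0.013 m and angle between spare3's own z axis and vertical below 0.1 rad) or (distance between spare4 and pocket3 below 0.013 m and angle between spare4's own z axis and vertical below 0.1 rad)) and ((distance between set4 and pocket4 below 0.013 m and angle between set4's own z axis and vertical below 0.1 rad) or (distance between spare0 and pocket4 below 0.013 m and angle between spare0's own z axis and vertical below 0.1 rad) or (distance between spare1 and pocket4 below 0.013 m and angle between spare1's own z axis and vertical below 0.1 rad) or (distance between spare2 and pocket4 below 0.013 m and angle between spare2's own z axis and vertical below 0.1 rad) or (distance between spare3 and pocket4 below 0.013 m and angle between spare3's own z axis and vertical below 0.1 rad) or (distance between spare4 and pocket4 below 0.013 m and angle between spare4's own z axis and vertical below 0.1 rad)) and ((distance between set5 and pocket5 below 0.013 m and angle between set5's own z axis and vertical below 0.1 rad) or (distance between spare0 and pocket5 below 0.013 m and angle between spare0's own z axis and vertical below 0.1 rad) or (distance between spare1 and pocket5 below 0.013 m and angle between spare1's own z axis and vertical below 0.1 rad) or (distance between spare2 and pocket5 below 0.013 m and angle between spare2's own z axis and vertical below 0.1 rad) or (distance between spare3 and pocket5 below 0.013 m and angle between spare3's own z axis and vertical below 0.1 rad) or (distance between spare4 and pocket5 below 0.013 m and angle between spare4's own z axis and vertical below 0.1 rad)) and value of joint plunger below 0.002 m and value of joint carousel above 3.10159 rad and contact force between the fingers and spare0 below 0.2 N and contact force between the fingers and spare1 below 0.2 N and contact force between the fingers and spare2 below 0.2 N and contact force between the fingers and spare3 below 0.2 N and contact force between the fingers and spare4 below 0.2 N and value of joint switch below 0.3 rad), for 0.2 s.
5. the lamp switch is pushed over (value of joint switch above 0.85 rad), for 0.1 s.
At the end, for the whole second after the job is handed in: Every pocket holds a flask standing upright (0.1 rad) on its floor (origin within 13 mm of the pocket point); carousel turned half a turn (above 3.10 rad), plunger home (below 2 mm); switch lever above 0.85 rad; all released and at rest (((distance between set0 and pocket0 below 0.013 m and angle between set0's own z axis and vertical below 0.1 rad) or (distance between spare0 and pocket0 below 0.013 m and angle between spare0's own z axis and vertical below 0.1 rad) or (distance between spare1 and pocket0 below 0.013 m and angle between spare1's own z axis and vertical below 0.1 rad) or (distance between spare2 and pocket0 below 0.013 m and angle between spare2's own z axis and vertical below 0.1 rad) or (distance between spare3 and pocket0 below 0.013 m and angle between spare3's own z axis and vertical below 0.1 rad) or (distance between spare4 and pocket0 below 0.013 m and angle between spare4's own z axis and vertical below 0.1 rad)) and ((distance between set1 and pocket1 below 0.013 m and angle between set1's own z axis and vertical below 0.1 rad) or (distance between spare0 and pocket1 below 0.013 m and angle between spare0's own z axis and vertical below 0.1 rad) or (distance between spare1 and pocket1 below 0.013 m and angle between spare1's own z axis and vertical below 0.1 rad) or (distance between spare2 and pocket1 below 0.013 m and angle between spare2's own z axis and vertical below 0.1 rad) or (distance between spare3 and pocket1 below 0.013 m and angle between spare3's own z axis and vertical below 0.1 rad) or (distance between spare4 and pocket1 below 0.013 m and angle between spare4's own z axis and vertical below 0.1 rad)) and ((distance between set2 and pocket2 below 0.013 m and angle between set2's own z axis and vertical below 0.1 rad) or (distance between spare0 and pocket2 below 0.013 m and angle between spare0's own z axis and vertical below 0.1 rad) or (distance between spare1 and pocket2 below 0.013 m and angle between spare1's own z axis and vertical below 0.1 rad) or (distance between spare2 and pocket2 below 0.013 m and angle between spare2's own z axis and vertical below 0.1 rad) or (distance between spare3 and pocket2 below 0.013 m and angle between spare3's own z axis and vertical below 0.1 rad) or (distance between spare4 and pocket2 below 0.013 m and angle between spare4's own z axis and vertical below 0.1 rad)) and ((distance between set3 and pocket3 below 0.013 m and angle between set3's own z axis and vertical below 0.1 rad) or (distance between spare0 and pocket3 below 0.013 m and angle between spare0's own z axis and vertical below 0.1 rad) or (distance between spare1 and pocket3 below 0.013 m and angle between spare1's own z axis and vertical below 0.1 rad) or (distance between spare2 and pocket3 below 0.013 m and angle between spare2's own z axis and vertical below 0.1 rad) or (distance between spare3 and pocket3 below 0.013 m and angle between spare3's own z axis and vertical below 0.1 rad) or (distance between spare4 and pocket3 below 0.013 m and angle between spare4's own z axis and vertical below 0.1 rad)) and ((distance between set4 and pocket4 below 0.013 m and angle between set4's own z axis and vertical below 0.1 rad) or (distance between spare0 and pocket4 below 0.013 m and angle between spare0's own z axis and vertical below 0.1 rad) or (distance between spare1 and pocket4 below 0.013 m and angle between spare1's own z axis and vertical below 0.1 rad) or (distance between spare2 and pocket4 below 0.013 m and angle between spare2's own z axis and vertical below 0.1 rad) or (distance between spare3 and pocket4 below 0.013 m and angle between spare3's own z axis and vertical below 0.1 rad) or (distance between spare4 and pocket4 below 0.013 m and angle between spare4's own z axis and vertical below 0.1 rad)) and ((distance between set5 and pocket5 below 0.013 m and angle between set5's own z axis and vertical below 0.1 rad) or (distance between spare0 and pocket5 below 0.013 m and angle between spare0's own z axis and vertical below 0.1 rad) or (distance between spare1 and pocket5 below 0.013 m and angle between spare1's own z axis and vertical below 0.1 rad) or (distance between spare2 and pocket5 below 0.013 m and angle between spare2's own z axis and vertical below 0.1 rad) or (distance between spare3 and pocket5 below 0.013 m and angle between spare3's own z axis and vertical below 0.1 rad) or (distance between spare4 and pocket5 below 0.013 m and angle between spare4's own z axis and vertical below 0.1 rad)) and value of joint plunger below 0.002 m and value of joint carousel above 3.10159 rad and value of joint switch above 0.85 rad and velocity of joint carousel below 0.05 rad/s); the robot touches nothing.
It fails at once if an already loaded flask is lifted out of its pocket or tipped ((z of set0 in the frame of pocket0 above 0.02 m or angle between set0's own z axis and vertical above 0.5 rad) or (z of set1 in the frame of pocket1 above 0.02 m or angle between set1's own z axis and vertical above 0.5 rad) or (z of set2 in the frame of pocket2 above 0.02 m or angle between set2's own z axis and vertical above 0.5 rad) or (z of set3 in the frame of pocket3 above 0.02 m or angle between set3's own z axis and vertical above 0.5 rad) or (z of set4 in the frame of pocket4 above 0.02 m or angle between set4's own z axis and vertical above 0.5 rad) or (z of set5 in the frame of pocket5 above 0.02 m or angle between set5's own z axis and vertical above 0.5 rad)).
It fails at once if the jar is knocked over or moved more than 8 cm (angle between jar's own z axis and vertical above 0.7 rad or distance of jar from where it was at the start of the episode above 0.08 m).
Of set0, set1, set2, set3, set4, set5 only 1 to 2 are there at a start; the rules pass over those that are not, and their reading is None.
At some moment in a run one of spare0, spare1, spare2, spare3, spare4 may be knocked a few centimetres aside while the robot is not near it.
Once in a run the grip may slacken for a moment while it holds something.
It also fails if it takes over 210 s, if anything falls off the work surface, if the arm or the gripper's body presses on something with over 40 N, if the wrist force passes 120 N, or if a joint passes its speed limit or range.

ROBOT

A 7-joint arm with a two-finger parallel gripper is mounted at the origin on the work surface. World frame = base frame: x ahead of the robot, y to its left, z up, the work surface at z = 0. Lengths are in mm, angles in rad, forces in N, time in s.
With the tool pointing down it reaches from about 425 to 950 mm from the base axis. Payload 4.7 kg.
Tool frame: the origin (TCP) lies midway between the tips of the shut fingers; the grasp point (between the pads) lies 19 mm behind it; z points along the fingers, y is the line along which they close (so a half turn about z gives the same grasp; the last joint's range is limited). The gripper opens to 85 mm and grips with 20 to 120 N. Pads are 22 mm wide; open, the fingers measure 114 mm over their backs; the gripper's body (76 mm by 85 mm) begins 54 mm behind the grasp point. The pads swing forward as they close: fully open they stand 13 mm farther back than shut.
Start: joints at [1.107, 0.469, -0.049, 1.532, 0.024, 1.141, -0.082], TCP at [284.378, -612.193, 207.935] pointing down, gripper open.
Joint ranges: [-2.59, 2.59], [-0.33, 1.99], [-1.39, 1.29], [0.1, 2.45], [-1.04, 4.18], [0.21, 1.99], [-2.66, 2.66]. Speed limits (rad/s): [2.57, 2.57, 3.14, 3.14, 3.14, 3.14, 3.14].

INTERFACE

Orientations are given as [roll, pitch, yaw] about the fixed x, y, z axes, in that order (R = Rz(yaw) Ry(pitch) Rx(roll)).
In Python, from cell import * gives the robot as it stands. The module is installed in compiled form; this text tells all that it offers.
- The arm moves only by the tool move_arm, never from a script. Its argument "motion" is text: rows parted by semicolons, each of 5 numbers parted by spaces: the closure, from 0 (fully open) to 1 (shut), then the shift along the tool's x, y, z each as a share of 0.4 m, from -1 to 1, then the turn about the tool's z as a share of 180 degrees, from -1 to 1. In form: grip tx ty tz twist; .... A call has 1 to 5 rows; each row is the pose to reach, as a shift and turn from the pose commanded when the call began, along the tool's axes at that moment, turning the shorter way round; what a row does not reach only later rows make up. A row lasts 1/12 s, in which the tool goes at most 41.7 mm and 7.16 degrees, less where a joint would pass 70% of its speed; a pose out of reach is approached as far as the arm can. A call with a number of a shift or a turn outside -1 to 1 is refused whole. A call with a gripper value outside its range is refused whole. The fingers move at their own pace and stop on an object; the grip force is fixed at half the most. Time passes only in rows, so rows that repeat a pose let the fingers close. It gives the time, the measured TCP pose, the force, the opening and the grip force at its end, in the units of the state.
- state(): the state, without advancing time (a new reading comes with each control period).
- grab_frame(name): name is "scene" or "top"; returns a dict with "image" (400x640x3 uint8, red, green, blue), "K" (3x3 intrinsics, pixels), "world_to_cam" (4x4, takes a point from world to camera coordinates). Camera axes: x right, y up, looking along -z (the intrinsics and any distortion apply to the point x, -y, -z); pixel columns grow to the right and rows downward; lengths in mm; the calibration is good to about 2 mm. A picture is of the moment at which its call begins. There is no depth.
- job_done(): hands the job in; it is judged then, once.
Trained networks look in the newest picture that a camera, given by its name, has taken for a name from the list of things; names that differ only in an ending like _2 or _b are one class to them, and where a whole thing is asked for, a point or a joint stands for the part that bears it (a point fixed in the world has none). Each returns a list of dicts, best first, with "p" (0 to 1); they miss things now and then, are a little off and sometimes report something else, mostly with a low value. They report only what shows in the picture. A call takes as long as a camera call. They do not tell look-alikes from the thing itself.
- recognise(camera, target): "xyz" ([x, y, z] in mm, in the coordinates of the camera as it stood for that picture, good to about 4 mm: the middle of the surface that is visible of it).
The state is a dict: "clock": time; "joint_positions": joint angles; "joint_velocities": joint speeds; "tau": joint torques, N m; "eef_pos": TCP position; "tool_rot": TCP orientation; "ft_force": force on the tool from outside, world axes, zero at the start; "torque": the same for the moment, N m; "finger_gap": finger opening in mm; "finger_force": force on a finger pad.
Only numpy, scipy, OpenCV 4.12 (cv2) and the standard library are available. Lean on these libraries where they do the work, as an engineer would, in place of code of your own. Each camera call takes 0.05 s, during which the arm holds its last target. There are 200 camera calls.

## Working session

There is one attempt and no reset: what is moved stays moved. The work goes in short steps, Python scripts to look and compute and a tool call to move; the robot and the scene stay as the last step left them, time stands still between calls to the robot, and variables do not carry over. Pictures are saved under pics/ and viewed, at most 14 in all, crops included, and the job is handed in when it is done.

Besides the shell and the picture viewer there is one more tool, called after "Emit:" by a JSON object that holds its "op" and its "data". move_arm: Moves the arm, as the interface text tells. Its arguments: {"type":"object","properties":{"motion":{"type":"string"}},"required":["motion"]}

```bash
mkdir -p pics; cat > h.py <<'E'
from cell import *
import numpy as np, cv2
def save(cam,name,f=None):
    f=f or grab_frame(cam); cv2.imwrite('pics/'+name+'.png',cv2.cvtColor(f['image'],cv2.COLOR_RGB2BGR)); return f
def world(f,xyz):
    return (np.linalg.inv(f['world_to_cam'])@np.r_[xyz,1])[:3]
def proj(f,p):
    c=f['world_to_cam']@np.r_[p,1]; q=f['K']@np.array([c[0],-c[1],-c[2]]); return q[:2]/q[2]
def ray(f,u,v,z):
    d=np.linalg.inv(f['K'])@np.array([u,v,1.]); d=np.array([d[0],-d[1],-d[2]])
    M=np.linalg.inv(f['world_to_cam']); o=M[:3,3]; d=M[:3,:3]@d
    return o+d*(z-o[2])/d[2]
def find(cam,f,t,minp=.3):
    for r in recognise(cam,t):
        if r['p']>=minp:
            w=world(f,r['xyz']); print(cam,t,round(r['p'],2),w.round(0),proj(f,w).round(0))
E
python3 - <<'E'
from h import *
s=state(); print(s['eef_pos'],s['tool_rot'],s['finger_gap'])
for c in ['top','scene']:
    f=save(c,c+'0'); print(np.linalg.inv(f['world_to_cam'])[:3,3].round(0))
    for t in ['spare0','set0','jar','knob_grip','switch_tip','pocket0','axis','carousel']: find(c,f,t)
E
```

```text
[ 284.07158905 -611.62067565  206.88080626] [-3.13966932e+00  8.21194941e-05  4.34828525e-01] 85.46087105457657
[ 391.   34. 1691.]
top spare0 0.83 [593. 469.  64.] [191. 192.]
top spare0 0.81 [657. 236.  61.] [260. 176.]
top spare0 0.78 [502. 464.  60.] [191. 219.]
top spare0 0.77 [547. 244.  63.] [257. 207.]
top spare0 0.69 [423. 230.  64.] [259. 244.]
top spare0 0.5 [567. 349.  61.] [226. 201.]
top spare0 0.5 [610. -87.  35.] [353. 193.]
top set0 0.57 [ 560. -174.   96.] [380. 206.]
top set0 0.41 [682. -30.  70.] [338. 170.]
top jar 0.63 [426. 358.  83.] [220. 242.]
top knob_grip 0.47 [650. -97.  28.] [356. 182.]
top knob_grip 0.43 [658.  47. 136.] [315. 173.]
top switch_tip 0.47 [ 470. -363.   96.] [437. 235.]
top pocket0 0.69 [613. -87.  33.] [353. 192.]
top axis 0.55 [ 562. -174.   93.] [380. 206.]
top carousel 0.62 [611. -86.  29.] [353. 193.]
[1518.  342.  760.]
scene spare0 0.97 [448. 230.  54.] [412. 202.]
scene spare0 0.93 [616. 472.  49.] [504. 260.]
scene spare0 0.9 [522. 460.  55.] [500. 234.]
scene spare0 0.56 [570. 246.  50.] [410. 230.]
scene spare0 0.55 [678. 238.  44.] [399. 258.]
scene set0 0.53 [722. -18.  53.] [291. 245.]
scene set0 0.5 [ 574. -171.   90.] [258. 191.]
scene jar 0.72 [450. 368.  55.] [464. 211.]
scene knob_grip 0.53 [681.  43. 122.] [320. 217.]
scene knob_grip 0.53 [447. 231.  51.] [413. 203.]
scene switch_tip 0.53 [ 479. -358.   86.] [215. 165.]
scene pocket0 0.78 [684. -44.  33.] [288. 240.]
scene axis 0.71 [746. -89.  41.] [260. 249.]
scene carousel 0.94 [681. -45.  33.] [287. 240.]
```

```bash
python3 - <<'E'
import cv2
a=cv2.imread('pics/top0.png')[130:280,160:470]; cv2.imwrite('pics/top0c.png',cv2.resize(a,(800,387),interpolation=cv2.INTER_CUBIC))
a=cv2.imread('pics/scene0.png')[120:320,190:540]; cv2.imwrite('pics/scene0c.png',cv2.resize(a,(800,457),interpolation=cv2.INTER_CUBIC))
E
```

```text
(no output)
```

View pics/top0c.png

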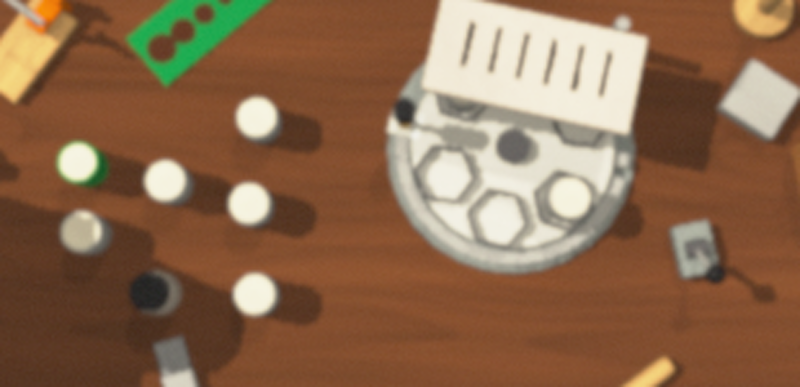

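View pics/scene0c.png

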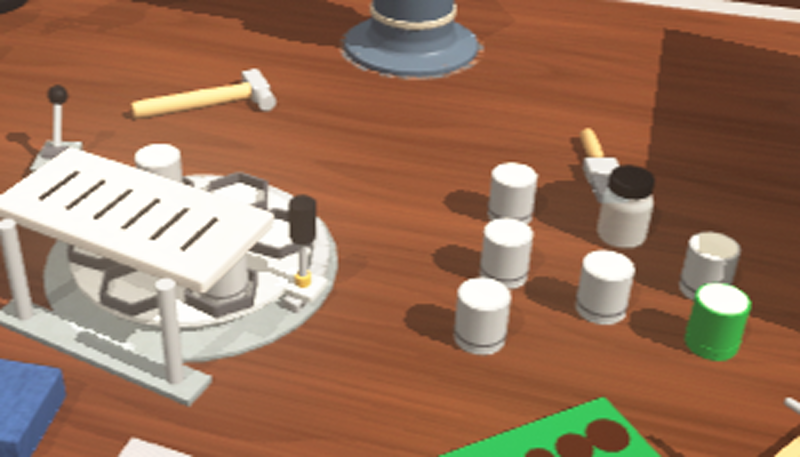

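```bash
cat > fit.py <<'E'
from h import *
import pickle
from scipy.optimize import least_squares
fs={c:grab_frame(c) for c in ['top','scene']}; pickle.dump(fs,open('f0.pkl','wb'))
A=lambda a:np.deg2rad(a)
def P(q,ang,r,z): 
    t=q[2]+A(ang); return np.array([q[0]+r*np.cos(t),q[1]+r*np.sin(t),z])
ANG=[180,120,240,0,-60,60]
obs=[('top',(447,174),120,100,37),('top',(500,219),180,100,37),('top',(571,198),240,100,92),('top',(404,110),90,150,137),('scene',(158,160),240,100,92),('scene',(303,203),90,150,137)]
def px(c,p): return (160+p[0]*.3875,130+p[1]*.3875) if c=='top' else (190+p[0]*.4375,120+p[1]*.4375)
def res(q): return np.concatenate([proj(fs[c],P(q,a,r,z))-px(c,p) for c,p,a,r,z in obs])
s=least_squares(res,[610,-87,-.2],x_scale=[10,10,.1]); q=s.x; print(q,s.fun.reshape(-1,2).round(1))
def overlay(q,fs,name,extra=()):
    out=[]
    for c,(u0,v0,w,h),k in [('top',(300,140,130,100),6),('scene',(200,160,160,120),5)]:
        im=cv2.cvtColor(fs[c]['image'],cv2.COLOR_RGB2BGR)[v0:v0+h,u0:u0+w]; im=cv2.resize(im,None,fx=k,fy=k,interpolation=cv2.INTER_CUBIC)
        def poly(pts,col): cv2.polylines(im,[np.array([((proj(fs[c],p)-(u0,v0)+.5)*k) for p in pts]).round().astype(np.int32)],True,col,1)
        for z,r in [(30,138),]: poly([P(q,a,r,z) for a in range(0,360,5)],(255,0,0))
        poly([P(q,a,170,12) for a in range(0,360,5)],(255,255,0))
        for j,a in enumerate(ANG):
            o=P(q,a,100,0); poly([o+[27*np.cos(A(b)),27*np.sin(A(b)),92 if j in(2,5) else 30] for b in range(0,360,15)],(0,0,255))
            if j<2:poly([o+[41*np.cos(q[2]+A(b+a)),41*np.sin(q[2]+A(b+a)),44] for b in range(0,360,60)],(0,255,0))
        o=P(q,90,150,137); poly([o+[15*np.cos(b),15*np.sin(b),0] for b in np.arange(0,6.3,.3)],(0,255,255))
        out.append(cv2.resize(im,(400,int(400*h/w))) if 0 else im)
    cv2.imwrite('pics/%s_t.png'%name,out[0]); cv2.imwrite('pics/%s_s.png'%name,out[1])
overlay(q,fs,'ov')
E
python3 fit.py
```

```text
[ 6.29157709e+02 -1.04885896e+02 -2.08783355e-01] [[-2.3 -1.7]
 [-1.8  0.6]
 [ 0.5 -1. ]
 [ 0.1  0.1]
 [-1.8 -2.6]
 [-0.4 -1.7]]
```

View pics/ov_t.png

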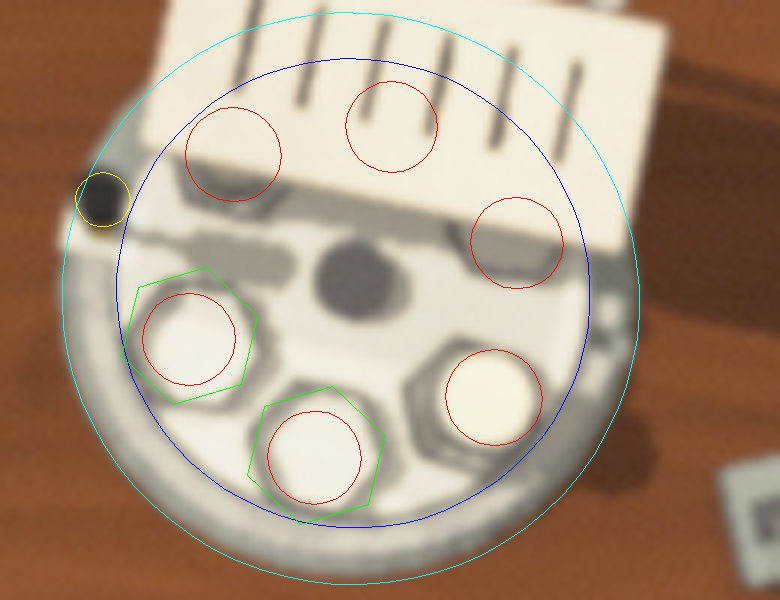

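View pics/ov_s.png

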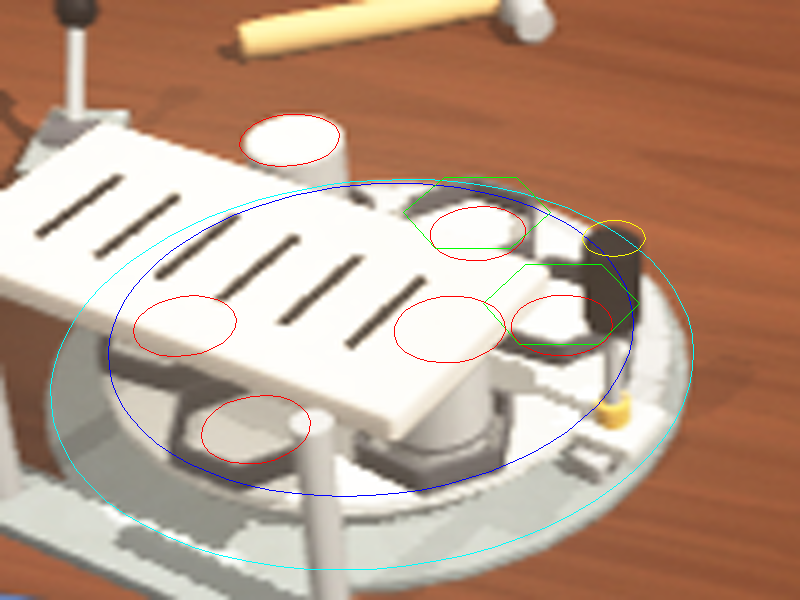

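```bash
cat > fit2.py <<'E'
import sys; sys.argv=['x']
exec(open('fit.py').read().replace("fs={c:grab_frame(c) for c in ['top','scene']}; pickle.dump(fs,open('f0.pkl','wb'))","fs=pickle.load(open('f0.pkl','rb'))").replace("overlay(q,fs,'ov')",""))
q0=q.copy(); q0[0]+=3
rows=[]
for c,angs in [('top',list(range(110,262,4))),('scene',list(range(-40,-15,4))+list(range(20,100,4)))]:
    hsv=cv2.cvtColor(fs[c]['image'],cv2.COLOR_RGB2HSV).astype(float)
    S=hsv[...,1]
    for a in angs:
        t=np.arange(150,195,.5); prof=[]
        uv=np.array([proj(fs[c],P(q0,a,r,0)) for r in t],np.float32)
        pr=cv2.remap(S.astype(np.float32),uv[:,0].reshape(-1,1),uv[:,1].reshape(-1,1),cv2.INTER_LINEAR)[:,0]
        i=np.where(pr>90)[0]
        if len(i) and i[0]>2: rows.append((c,a,t[i[0]]))
for c in ['top','scene']: print(c,[(a,float(r)) for cc,a,r in rows if cc==c])
for sel in (['top'],['scene'],['top','scene']):
    R=[x for x in rows if x[0] in sel]
    pts=np.array([P(q0,a,r,0)[:2] for _,a,r in R])
    s=least_squares(lambda v:np.hypot(*(pts-v[:2]).T)-170-(v[2] if len(sel)>1 else 0),[q0[0],q0[1],0],loss='soft_l1',f_scale=1.5)
    print(sel,s.x, np.abs(s.fun).mean())
E
python3 fit2.py
```

```text
[ 6.29157709e+02 -1.04885896e+02 -2.08783355e-01] [[-2.3 -1.7]
 [-1.8  0.6]
 [ 0.5 -1. ]
 [ 0.1  0.1]
 [-1.8 -2.6]
 [-0.4 -1.7]]
top [(110, 171.5), (114, 172.5), (118, 172.0), (122, 171.5), (126, 171.5), (130, 171.5), (134, 170.5), (138, 171.0), (142, 171.5), (146, 170.0), (150, 170.0), (154, 170.5), (158, 170.0), (162, 169.0), (166, 169.5), (170, 169.5), (174, 169.0), (178, 169.0), (182, 169.0), (186, 169.0), (190, 169.0), (194, 169.0), (198, 169.5), (202, 169.0), (206, 169.5), (210, 169.0), (214, 168.5), (218, 169.5), (222, 170.0), (226, 168.5), (230, 169.5), (234, 170.5), (238, 169.5), (242, 170.5), (246, 171.0), (250, 170.0), (254, 170.5), (258, 171.5)]
scene [(-40, 173.5), (-36, 173.0), (-32, 172.5), (36, 172.0), (40, 172.5), (44, 171.0), (48, 171.0), (52, 172.0), (56, 171.0), (60, 171.0), (64, 171.0), (68, 170.5), (72, 170.5), (76, 171.0), (80, 170.5), (84, 170.0), (88, 170.0), (92, 170.0), (96, 169.5)]
['top'] [ 632.56552811 -104.15125305    0.        ] 0.7623083862310843
['scene'] [ 635.00485913 -105.84632496    0.        ] 0.37843983920485197
['top', 'scene'] [ 633.45106255 -105.10323924    0.82089872] 0.7123927176575607
```

```bash
cat > fit3.py <<'E'
exec(open('fit.py').read().replace("fs={c:grab_frame(c) for c in ['top','scene']}; pickle.dump(fs,open('f0.pkl','wb'))","fs=pickle.load(open('f0.pkl','rb'))").replace("overlay(q,fs,'ov')",""))
T=lambda u,v:((u+.5)/6-.5+300,(v+.5)/6-.5+140)
S=lambda u,v:((u+.5)/5-.5+200,(v+.5)/5-.5+160)
for n,c,p,z in [('knob','top',T(101,202),137),('knob','scene',S(613,240),137),('p0','top',T(325,457),30),('p1','top',T(204,343),30),('set2','top',T(494,397),92),('set2','scene',S(293,141),92),('hub','top',T(355,280),40)]:
    w=ray(fs[c],*p,z); d=w[:2]-[633.5,-105]; print(n,c,w.round(1),'r',np.hypot(*d).round(1),'ang',np.rad2deg(np.arctan2(d[1],d[0])).round(2))
q=np.array([633.5,-105,-.209]); overlay(q,fs,'ov2')
for a in ANG: print(a,P(q,a,100,30).round(1))
print('knob',P(q,90,150,120).round(1),P(q,-90,150,120).round(1))
# hood top edges
print('hoodedge',[ (ray(fs['top'],*T(*p),138)[:2]).round(1) for p in [(143,150),(618,250),(668,25)]])
# spares by top: white-disc centroid
im=cv2.cvtColor(fs['top']['image'],cv2.COLOR_RGB2HSV)
for x,y in [(657,236),(547,244),(423,230),(567,349),(502,464)]:
    u,v=proj(fs['top'],[x,y,62]).round().astype(int); H=8
    m=((im[v-H:v+H+1,u-H:u+H+1,1]<70)&(im[v-H:v+H+1,u-H:u+H+1,2]>200)).astype(np.uint8)
    vv,uu=np.nonzero(m); c=ray(fs['top'],u-H+uu.mean(),v-H+vv.mean(),62)
    # scene
    g=fs['scene']; us,vs=proj(g,[x,y,62]).round().astype(int); hs=cv2.cvtColor(g['image'],cv2.COLOR_RGB2HSV); H=16
    m=((hs[vs-H:vs+H+1,us-H:us+H+1,1]<40)&(hs[vs-H:vs+H+1,us-H:us+H+1,2]>225)).astype(np.uint8)
    n,l,st,ce=cv2.connectedComponentsWithStats(m); k=1+np.argmax(st[1:,4]) if n>1 else 0
    e=ray(g,us-H+ce[k][0],vs-H+ce[k][1],62)
    print('spare',c.round(1),len(uu),'scene',e.round(1),st[k])
E
python3 fit3.py | tail -n +7
```

```text
knob top [658.5  42.4 137. ] r 149.5 ang 80.36
knob scene [662.4  42.6 137. ] r 150.4 ang 78.93
p0 top [531.2 -90.8  30. ] r 103.3 ang 172.11
p1 top [595.6 -19.2  30. ] r 93.8 ang 113.81
set2 top [ 562.2 -179.9   92. ] r 103.4 ang -133.6
set2 scene [ 563.7 -176.1   92. ] r 99.6 ang -134.49
hub top [ 633.7 -105.5   40. ] r 0.5 ang -71.97
180 [535.7 -84.3  30. ]
120 [602.6  -9.9  30. ]
240 [ 566.6 -179.3   30. ]
0 [ 731.3 -125.7   30. ]
-60 [ 664.4 -200.1   30. ]
60 [700.4 -30.7  30. ]
knob [664.6  41.7 120. ] [ 602.4 -251.7  120. ]
hoodedge [array([687.9,  20.2]), array([ 639.8, -240.4]), array([ 766., -267.])]
spare [660.  240.1  62. ] 181 scene [662.8 240.1  62. ] [  7  11  22  14 250]
spare [544.7 245.5  62. ] 185 scene [547.5 245.5  62. ] [  6  11  21  12 201]
spare [425.4 233.2  62. ] 193 scene [427.9 232.9  62. ] [  8  12  19  11 153]
spare [571.3 356.2  62. ] 168 scene [574.6 357.4  62. ] [  8  13  22  13 221]
spare [510.7 452.   62. ] 35 scene [503.4 443.8  62. ] [ 6 12  4  7 22]
```

View pics/ov2_t.png

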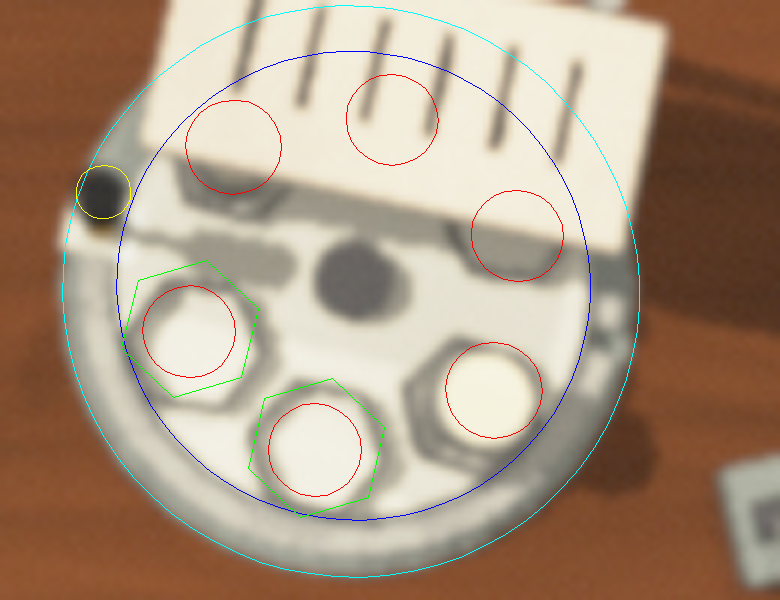

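```bash
cat > fit4.py <<'E'
exec(open('fit.py').read().replace("fs={c:grab_frame(c) for c in ['top','scene']}; pickle.dump(fs,open('f0.pkl','wb'))","fs=pickle.load(open('f0.pkl','rb'))").replace("overlay(q,fs,'ov')",""))
q=np.array([633.5,-105,-.180]); k=12; tiles=[]
for c,(u0,v0) in [('top',(316,180)),('scene',(277,190))]:
    w,h=(44,48) if c=='top' else (54,48)
    im=cv2.cvtColor(fs[c]['image'],cv2.COLOR_RGB2BGR)[v0:v0+h,u0:u0+w]; im=cv2.resize(im,None,fx=k,fy=k,interpolation=cv2.INTER_CUBIC)
    if c=='scene': kk=400/im.shape[1]
    raw=im.copy()
    for a in (180,120):
        o=P(q,a,100,0)
        for R,z,col in [(33/np.cos(np.pi/6),30,(0,0,255)),(37/np.cos(np.pi/6),44,(0,255,0))]:
            pts=[o+[R*np.cos(q[2]+A(b+a)),R*np.sin(q[2]+A(b+a)),z] for b in range(30,390,60)]
            cv2.polylines(im,[np.array([((proj(fs[c],p)-(u0,v0)+.5)*k) for p in pts]).round().astype(np.int32)],True,col,1)
    tiles.append(cv2.resize(np.vstack([raw,im]),(400,600) if 0 else (int(300*w/h),600),interpolation=cv2.INTER_AREA))
cv2.imwrite('pics/p4.png',np.hstack(tiles))
E
python3 fit4.py >/dev/null
```

```text
(no output)
```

View pics/p4.png

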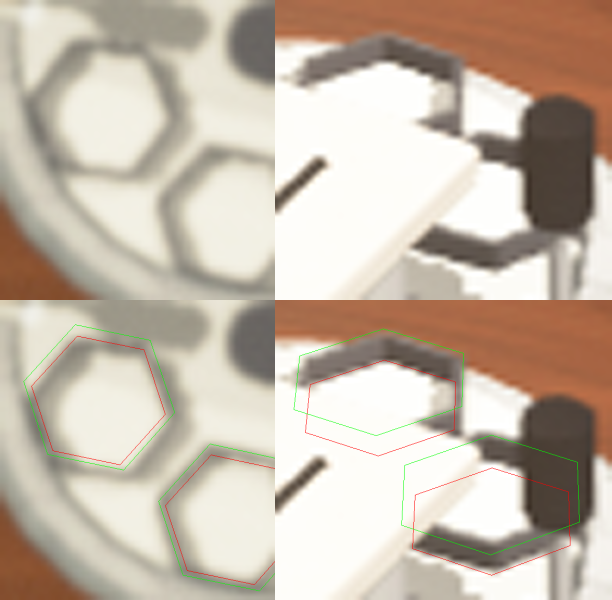

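Emit:
{"op": "move_arm", "data": {"motion": "0 0.3 -0.333 0.025 0;0 0.3 -0.333 0.025 0;0 0.3 -0.333 0.025 0;0 0.3 -0.333 0.025 0;0 0.3 -0.333 0.025 0"}}

```text
clock: 1.42
eef_pos: [339.8, -434.0, 197.8]
tool_rot: [-3.138, -0.002, 0.443]
ft_force: [-0.2, 0.5, 0.7]
finger_gap: 85.3
finger_force: 0.0
```

Emit:
{"op": "move_arm", "data": {"motion": "0 0.3 -0.333 0.025 0;0 0.3 -0.333 0.025 0;0 0.3 -0.333 0.025 0;0 0.3 -0.333 0.025 0;0 0.3 -0.333 0.025 0"}}

```text
clock: 1.83
eef_pos: [391.6, -263.3, 188.0]
tool_rot: [-3.14, -0.002, 0.443]
ft_force: [0.0, -0.3, -0.5]
finger_gap: 85.6
finger_force: 0.0
```

Emit:
{"op": "move_arm", "data": {"motion": "0 0.3 -0.333 0.025 0;0 0.3 -0.333 0.025 0;0 0.3 -0.333 0.025 0;0 0.3 -0.333 0.025 0;0 0.3 -0.333 0.025 0"}}

```text
clock: 2.25
eef_pos: [444.2, -91.9, 178.4]
tool_rot: [-3.141, -0.003, 0.443]
ft_force: [0.1, -0.2, 0.1]
finger_gap: 85.2
finger_force: 0.0
```

Emit:
{"op": "move_arm", "data": {"motion": "0 0.3 -0.333 0.025 0;0 0.3 -0.333 0.025 0;0 0.3 -0.333 0.025 0;0 0.3 -0.333 0.025 0;0 0.3 -0.333 0.025 0"}}

```text
clock: 2.67
eef_pos: [496.6, 80.3, 168.5]
tool_rot: [-3.139, -0.004, 0.443]
ft_force: [0.2, -0.3, -0.2]
finger_gap: 85.2
finger_force: 0.0
```

Emit:
{"op": "move_arm", "data": {"motion": "0 0.3 -0.333 0.025 0;0 0.3 -0.333 0.025 0;0 0.3 -0.333 0.025 0;0 0.3 -0.333 0.025 0;0 0.3 -0.333 0.025 0;"}}

```text
clock: 3.08
eef_pos: [548.3, 252.1, 158.0]
tool_rot: [-3.137, -0.003, 0.441]
ft_force: [-0.2, 1.0, 1.0]
finger_gap: 85.2
finger_force: 0.0
```

```bash
cat > go.py <<'E'
from h import *
import sys
def seg(a,b,yaw):
    d=np.array(b)-a; c,s=np.cos(yaw),np.sin(yaw)
    return np.array([c*d[0]+s*d[1],s*d[0]-c*d[1],-d[2]])/400
# args: waypoints x,y,z ...
s=state(); p=np.array(s['eef_pos']); yaw=s['tool_rot'][2]
print('t',round(s['clock'],2),p.round(1),'yaw',round(yaw,3),'tilt',np.round(s['tool_rot'][:2],3),'gap',round(s['finger_gap'],1),'F',np.round(s['ft_force'],1),'j7',round(s['joint_positions'][6],2))
for w in sys.argv[1:]:
    b=np.array([float(v) for v in w.split(',')]); n=np.linalg.norm(b-p)
    print(w,seg(p,b,yaw).round(4),'dist',round(n),'rows',round(n/41.7,1)); p=b
E
cat > spares.py <<'E'
from h import *
S={'a':(661,240),'b':(546,245),'c':(426.5,233),'d':(573,357)}
def spares(keys='abcd'):
    T,G=grab_frame('top'),grab_frame('scene')
    for k in keys:
        out=[]
        for f,H,lo in [(T,8,200),(G,16,225)]:
            im=cv2.cvtColor(f['image'],cv2.COLOR_RGB2HSV)
            u,v=proj(f,[*S[k],62]).round().astype(int)
            w=im[v-H:v+H+1,u-H:u+H+1]
            n,l,st,ce=cv2.connectedComponentsWithStats(((w[...,1]<70 if H==8 else w[...,1]<40)&(w[...,2]>lo)).astype(np.uint8))
            if n<2: out.append('none'); continue
            j=1+np.argmax(st[1:,4]); out.append((ray(f,u-H+ce[j][0],v-H+ce[j][1],62)[:2].round(1),int(st[j,4])))
        print(k,out)
if __name__=='__main__': spares()
E
python3 spares.py; python3 go.py 546,245,20
```

```text
a [(array([660. , 240.1]), 181), (array([662.8, 240.1]), 250)]
b ['none', (array([547.5, 245.5]), 201)]
c ['none', (array([427.9, 232.6]), 152)]
d ['none', (array([574.6, 357.4]), 221)]
t 3.18 [547.9 248.4 157.6] yaw 0.44 tilt [-3.139e+00 -1.000e-03] gap 85.1 F [-0.9 -0.9 -0.1] j7 -1.84
546,245,20 [-0.0079  0.0058  0.3441] dist 138 rows 3.3
```

Emit:
{"op": "move_arm", "data": {"motion": "0 -0.008 0.006 0.1 0;0 -0.008 0.006 0.2 0;0 -0.008 0.006 0.3 0;0 -0.008 0.006 0.344 0;0 -0.008 0.006 0.344 0"}}

```text
clock: 3.6
eef_pos: [543.1, 236.6, 15.7]
tool_rot: [3.14, 0.01, 0.433]
ft_force: [-0.7, -0.2, -0.5]
finger_gap: 85.5
finger_force: 0.0
```

Emit:
{"op": "move_arm", "data": {"motion": "1 0 0 0 0;1 0 0 0 0;1 0 0 0 0;1 0 0 0 0;1 0 0 0 0"}}

```text
clock: 4.02
eef_pos: [547.6, 243.0, 23.6]
tool_rot: [-3.141, -0.006, 0.435]
ft_force: [-1.2, 1.5, 4.9]
finger_gap: 51.7
finger_force: 61.7
```

```bash
python3 go.py 546,245,160 533,-88,160 533,-88,90 533,-88,51
```

```text
t 4.02 [547.6 243.   23.6] yaw 0.435 tilt [-3.141 -0.006] gap 51.7 F [-1.2  1.5  4.9] j7 -1.92
546,245,160 [-0.0017 -0.0062 -0.341 ] dist 136 rows 3.3
533,-88,160 [-0.3805  0.7412 -0.    ] dist 333 rows 8.0
533,-88,90 [0.    0.    0.175] dist 70 rows 1.7
533,-88,51 [0.     0.     0.0975] dist 39 rows 0.9
```

Emit:
{"op": "move_arm", "data": {"motion": "1 0 0 -0.06 0;1 0 0 -0.14 0;1 0 0 -0.23 0;1 0 0 -0.31 0;1 0 0 -0.34 0"}}

```text
clock: 4.43
eef_pos: [548.7, 242.4, 162.6]
tool_rot: [3.141, -0.01, 0.435]
ft_force: [1.5, 1.5, -2.9]
finger_gap: 51.5
finger_force: 64.7
```

Emit:
{"op": "move_arm", "data": {"motion": "1 -0.03 0.06 0 0;1 -0.075 0.145 0 0;1 -0.115 0.225 0 0;1 -0.155 0.305 0 0;1 -0.19 0.37 0 0"}}

```text
clock: 4.85
eef_pos: [538.7, 71.1, 155.9]
tool_rot: [3.14, 0.002, 0.433]
ft_force: [1.2, -0.6, -3.6]
finger_gap: 51.2
finger_force: 64.7
```

Emit:
{"op": "move_arm", "data": {"motion": "1 -0.04 0.08 0 0;1 -0.08 0.16 0 0;1 -0.12 0.24 0 0;1 -0.16 0.31 0 0;1 -0.19 0.36 0 0"}}

```text
clock: 5.27
eef_pos: [530.0, -92.1, 155.9]
tool_rot: [3.14, 0.002, 0.431]
ft_force: [0.4, -1.9, -3.1]
finger_gap: 51.5
finger_force: 64.6
```

Emit:
{"op": "move_arm", "data": {"motion": "1 0 0 0.05 0;1 0 0 0.11 0;1 0 0 0.15 0;1 0 0 0.15 0;1 0 0 0.15 0"}}

```text
clock: 5.68
eef_pos: [530.2, -87.9, 95.6]
tool_rot: [-3.141, 0.002, 0.435]
ft_force: [0.0, 0.4, -4.0]
finger_gap: 51.4
finger_force: 64.5
```

```bash
python3 go.py 533,-88,90 533,-88,51; python3 - <<'E'
from h import *
exec(open('fit.py').read().split('obs=')[0].split('fs=')[0]); 
A=lambda a:np.deg2rad(a)
fs={c:grab_frame(c) for c in ['top','scene']}; e=state()['eef_pos']; print(e)
o=np.array([e[0],e[1],0])
tiles=[]
for c,(u0,v0,w,h) in [('top',(316,160,64,64)),('scene',(255,160,64,64))]:
    k=9; im=cv2.cvtColor(fs[c]['image'],cv2.COLOR_RGB2BGR)[v0:v0+h,u0:u0+w]; im=cv2.resize(im,None,fx=k,fy=k,interpolation=cv2.INTER_CUBIC); raw=im.copy()
    def circ(o,r,z,col,n=36):
        pts=[o+[r*np.cos(b),r*np.sin(b),z] for b in np.linspace(0,2*np.pi,n,endpoint=False)]
        cv2.polylines(im,[np.array([((proj(fs[c],p)-(u0,v0)+.5)*k) for p in pts]).round().astype(np.int32)],True,col,1)
    circ(o,27,e[2]-20,(0,0,255)); circ(o,27,e[2]+42,(0,0,255))
    tiles.append(np.vstack([raw[:0],im]))
cv2.imwrite('pics/hov.png',cv2.resize(np.hstack(tiles),(800,400)))
E
```

```text
t 5.68 [530.2 -87.9  95.6] yaw 0.435 tilt [-3.141e+00  2.000e-03] gap 51.4 F [ 0.   0.4 -4. ] j7 -1.24
533,-88,90 [0.0061 0.0032 0.0141] dist 6 rows 0.2
533,-88,51 [0.     0.     0.0975] dist 39 rows 0.9
[532.10662411 -87.7217586   97.3826411 ]
```

View pics/hov.png

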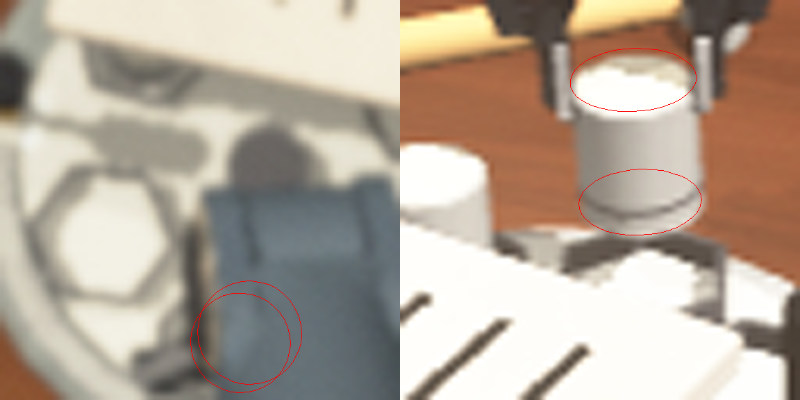

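Emit:
{"op": "move_arm", "data": {"motion": "1 0.005 0.002 0.03 0;1 0.005 0.002 0.05 0;1 0.005 0.002 0.065 0;1 0.005 0.002 0.075 0;1 0.005 0.002 0.075 0"}}

```text
clock: 6.2
eef_pos: [532.5, -87.6, 65.1]
tool_rot: [-3.14, 0.002, 0.435]
ft_force: [0.3, -0.1, -3.8]
finger_gap: 51.7
finger_force: 64.6
```

Emit:
{"op": "move_arm", "data": {"motion": "1 0 0 0.01 0;1 0 0 0.02 0;1 0 0 0.03 0;1 0 0 0.033 0;1 0 0 0.033 0"}}

```text
clock: 6.62
eef_pos: [533.7, -87.6, 53.7]
tool_rot: [3.141, -0.0, 0.435]
ft_force: [-2.0, 0.6, 1.2]
finger_gap: 51.1
finger_force: 65.0
```

```bash
python3 go.py 534,-87.5,53
```

```text
t 6.62 [533.7 -87.6  53.7] yaw 0.435 tilt [ 3.141 -0.   ] gap 51.1 F [-2.   0.6  1.2] j7 -1.28
534,-87.5,53 [0.0008 0.     0.0017] dist 1 rows 0.0
```

Emit:
{"op": "move_arm", "data": {"motion": "0.15 0 0 0 0;0.15 0 0 0 0;0.15 0 0 0 0;0.15 0 0 -0.02 0;0.15 0 0 -0.06 0"}}

```text
clock: 7.03
eef_pos: [532.1, -87.6, 76.3]
tool_rot: [-3.14, 0.003, 0.435]
ft_force: [0.6, -0.5, 0.2]
finger_gap: 72.4
finger_force: 0.0
```

Emit:
{"op": "move_arm", "data": {"motion": "0 0 0 -0.08 0;0 0 0 -0.16 0;0 0 0 -0.2 0;0 0 0 -0.2 0;0 0 0 -0.2 0"}}

```text
clock: 7.45
eef_pos: [534.1, -87.8, 158.6]
tool_rot: [3.14, -0.002, 0.435]
ft_force: [-0.2, -0.0, -0.8]
finger_gap: 85.4
finger_force: 0.0
```

```bash
python3 go.py 661,240,160 661,240,22
```

```text
t 7.45 [534.1 -87.8 158.6] yaw 0.435 tilt [ 3.14e+00 -2.00e-03] gap 85.4 F [-0.2 -0.  -0.8] j7 -1.2
661,240,160 [ 0.6329 -0.6097 -0.0035] dist 352 rows 8.4
661,240,22 [0.    0.    0.345] dist 138 rows 3.3
```

Emit:
{"op": "move_arm", "data": {"motion": "0 0.06 -0.06 0 0;0 0.13 -0.12 0 0;0 0.19 -0.18 0 0;0 0.255 -0.245 0 0;0 0.317 -0.305 0 0"}}

```text
clock: 7.87
eef_pos: [596.4, 78.0, 155.6]
tool_rot: [-3.141, 0.003, 0.435]
ft_force: [-0.0, -0.3, -0.2]
finger_gap: 85.8
finger_force: 0.0
```

Emit:
{"op": "move_arm", "data": {"motion": "0 0.065 -0.06 0 0;0 0.13 -0.12 0 0;0 0.19 -0.18 0 0;0 0.27 -0.26 0 0;0 0.316 -0.305 0 0"}}

```text
clock: 8.28
eef_pos: [659.5, 243.9, 155.2]
tool_rot: [-3.14, 0.002, 0.437]
ft_force: [-0.6, 0.1, -0.1]
finger_gap: 85.4
finger_force: 0.0
```

```bash
python3 - <<'E'
from h import *
from spares import spares
spares('a')
fs={c:grab_frame(c) for c in ['top','scene']}
A=lambda a:np.deg2rad(a)
tiles=[]
for c,(u0,v0,w,h) in [('top',(316,164,64,64)),('scene',(265,170,64,64))]:
    k=9; im=cv2.cvtColor(fs[c]['image'],cv2.COLOR_RGB2BGR)[v0:v0+h,u0:u0+w]; im=cv2.resize(im,None,fx=k,fy=k,interpolation=cv2.INTER_CUBIC)
    def circ(o,r,z,col,n=36,t=0):
        pts=[np.array(o)+[r*np.cos(b+t),r*np.sin(b+t),z] for b in np.linspace(0,2*np.pi,n,endpoint=False)]
        cv2.polylines(im,[np.array([((proj(fs[c],p)-(u0,v0)+.5)*k) for p in pts]).round().astype(np.int32)],True,col,1)
    circ((534,-87.5,0),27,92,(0,0,255))
    for z,r,col in [(44,38.1,(0,200,0)),(30,38.1,(255,0,0)),(44,42.7,(0,200,200))]: circ((598,-12,0),r,z,col,6,-.18+A(150))
    tiles.append(im)
cv2.imwrite('pics/chk.png',cv2.resize(np.hstack(tiles),(800,400)))
E
python3 go.py 661,240,22
```

```text
a ['none', (array([662.8, 240.1]), 250)]
t 8.48 [659.1 240.8 155. ] yaw 0.437 tilt [-3.142e+00  3.000e-03] gap 85.3 F [-0.5 -0.1 -0.9] j7 -1.75
661,240,22 [0.0034 0.0037 0.3326] dist 133 rows 3.2
```

View pics/chk.png

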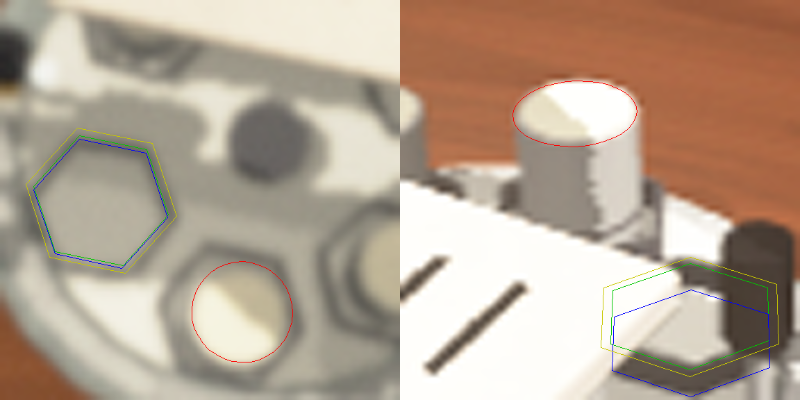

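Emit:
{"op": "move_arm", "data": {"motion": "0 0.004 0.003 0.09 0;0 0.004 0.003 0.18 0;0 0.004 0.003 0.27 0;0 0.004 0.003 0.325 0;0 0.004 0.003 0.332 0"}}

```text
clock: 8.9
eef_pos: [658.3, 234.8, 18.0]
tool_rot: [3.14, 0.012, 0.432]
ft_force: [-0.2, -0.5, -1.0]
finger_gap: 85.7
finger_force: 0.0
```

Emit:
{"op": "move_arm", "data": {"motion": "0 0 0 0 0;1 0 0 0 0;1 0 0 0 0;1 0 0 0 0;1 0 0 0 0"}}

```text
clock: 9.32
eef_pos: [663.9, 240.7, 27.4]
tool_rot: [3.141, -0.005, 0.435]
ft_force: [-1.1, -0.3, 5.9]
finger_gap: 51.0
finger_force: 62.5
```

```bash
python3 go.py 661,240,160 596,-13,165 596,-13,95 596,-13,53
```

```text
t 9.32 [663.9 240.7  27.4] yaw 0.435 tilt [ 3.141 -0.005] gap 51.0 F [-1.1 -0.3  5.9] j7 -1.8
661,240,160 [-0.0074 -0.0015 -0.3314] dist 133 rows 3.2
596,-13,165 [-0.4138  0.5052 -0.0125] dist 261 rows 6.3
596,-13,95 [0.    0.    0.175] dist 70 rows 1.7
596,-13,53 [0.    0.    0.105] dist 42 rows 1.0
```

Emit:
{"op": "move_arm", "data": {"motion": "1 0 0 -0.06 0;1 0 0 -0.14 0;1 0 0 -0.23 0;1 0 0 -0.32 0;1 0 0 -0.4 0"}}

```text
clock: 9.73
eef_pos: [662.1, 239.8, 187.0]
tool_rot: [3.141, -0.001, 0.435]
ft_force: [-0.0, 0.2, -3.8]
finger_gap: 51.3
finger_force: 63.8
```

Emit:
{"op": "move_arm", "data": {"motion": "1 -0.04 0.05 0 0;1 -0.09 0.11 0 0;1 -0.14 0.165 0 0;1 -0.18 0.22 0 0;1 -0.22 0.27 0 0"}}

```text
clock: 10.15
eef_pos: [627.1, 102.7, 184.6]
tool_rot: [3.14, 0.0, 0.434]
ft_force: [0.1, -0.0, -3.6]
finger_gap: 50.8
finger_force: 63.8
```

Emit:
{"op": "move_arm", "data": {"motion": "1 -0.05 0.06 0 0;1 -0.11 0.13 0 0;1 -0.16 0.19 0 0;1 -0.19 0.23 0 0;1 -0.2 0.235 0 0"}}

```text
clock: 10.57
eef_pos: [593.8, -20.8, 184.4]
tool_rot: [3.138, 0.002, 0.427]
ft_force: [0.1, -0.9, -3.5]
finger_gap: 52.1
finger_force: 45.9
```

Emit:
{"op": "move_arm", "data": {"motion": "1 0 0 0.07 0;1 0 0 0.15 0;1 0 0 0.21 0;1 0 0 0.24 0;1 0 0 0.24 0"}}

```text
clock: 10.98
eef_pos: [592.5, -13.8, 85.6]
tool_rot: [-3.139, 0.005, 0.436]
ft_force: [-0.3, -0.7, -3.7]
finger_gap: 50.7
finger_force: 63.9
```

```bash
python3 go.py 596,-13,75 596,-13,55
```

```text
t 10.98 [592.5 -13.8  85.6] yaw 0.436 tilt [-3.139  0.005] gap 50.7 F [-0.3 -0.7 -3.7] j7 -1.4
596,-13,75 [0.0088 0.0018 0.0266] dist 11 rows 0.3
596,-13,55 [0.   0.   0.05] dist 20 rows 0.5
```

Emit:
{"op": "move_arm", "data": {"motion": "1 0.009 0.002 0 0;1 0.009 0.002 0.01 0;1 0.009 0.002 0.02 0;1 0.009 0.002 0.027 0;1 0.009 0.002 0.027 0"}}

```text
clock: 11.4
eef_pos: [598.4, -13.4, 77.5]
tool_rot: [3.141, 0.0, 0.435]
ft_force: [0.0, -0.3, -3.2]
finger_gap: 51.0
finger_force: 63.9
```

```bash
python3 go.py 596,-13,56; python3 - <<'E'
from h import *
f=grab_frame('scene'); u0,v0,w,h=280,150,80,80;k=7
im=cv2.resize(cv2.cvtColor(f['image'],cv2.COLOR_RGB2BGR)[v0:v0+h,u0:u0+w],None,fx=k,fy=k,interpolation=cv2.INTER_CUBIC)
e=state()['eef_pos']
for z,col in [(e[2]-27,(0,0,255)),(e[2]+35,(0,0,255))]:
    pts=[[e[0]+27*np.cos(b),e[1]+27*np.sin(b),z] for b in np.linspace(0,6.28,36)]
    cv2.polylines(im,[np.array([((proj(f,p)-(u0,v0)+.5)*k) for p in pts]).round().astype(np.int32)],True,col,1)
cv2.imwrite('pics/p1.png',im)
E
```

```text
t 11.4 [598.4 -13.4  77.5] yaw 0.435 tilt [3.141 0.   ] gap 51.0 F [ 0.  -0.3 -3.2] j7 -1.41
596,-13,56 [-0.0051 -0.0035  0.0538] dist 22 rows 0.5
```

View pics/p1.png

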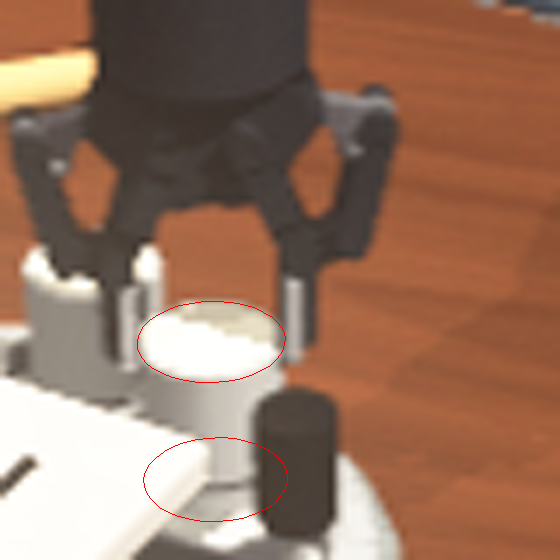

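Emit:
{"op": "move_arm", "data": {"motion": "1 -0.004 -0.001 0.01 0;1 -0.004 -0.001 0.02 0;1 -0.004 -0.001 0.03 0;1 -0.004 -0.001 0.036 0;1 -0.004 -0.001 0.036 0"}}

```text
clock: 11.87
eef_pos: [596.3, -13.7, 62.2]
tool_rot: [-3.141, 0.001, 0.435]
ft_force: [-0.4, 0.3, -3.9]
finger_gap: 50.9
finger_force: 63.9
```

Emit:
{"op": "move_arm", "data": {"motion": "1 0 0 0.007 0;1 0 0 0.014 0;1 0 0 0.018 0;1 0 0 0.018 0"}}

```text
clock: 12.2
eef_pos: [598.4, -13.1, 57.4]
tool_rot: [3.141, -0.003, 0.435]
ft_force: [-0.5, -0.2, 3.9]
finger_gap: 50.6
finger_force: 64.7
```

Emit:
{"op": "move_arm", "data": {"motion": "0.15 0 0 0 0;0.15 0 0 0 0;0.15 0 0 0 0;0.15 0 0 -0.02 0;0.15 0 0 -0.06 0"}}

```text
clock: 12.62
eef_pos: [595.4, -13.8, 78.7]
tool_rot: [-3.14, 0.004, 0.435]
ft_force: [-0.9, -0.4, 0.5]
finger_gap: 72.6
finger_force: 0.0
```

Emit:
{"op": "move_arm", "data": {"motion": "0.15 0 0 -0.08 0;0.15 0 0 -0.16 0;0 0 0 -0.24 0;0 0 0 -0.28 0;0 0 0 -0.28 0"}}

```text
clock: 13.03
eef_pos: [599.9, -13.2, 197.4]
tool_rot: [3.137, -0.009, 0.435]
ft_force: [0.7, 0.1, -0.4]
finger_gap: 85.4
finger_force: 0.0
```

```bash
python3 - <<'E'
from h import *
T,G=grab_frame('top'),grab_frame('scene')
for f,c in [(T,'top'),(G,'scene')]:
    find(c,f,'spare0',.3); find(c,f,'knob_grip',.3); find(c,f,'switch_tip',.3)
E
python3 go.py 662,42.4,205
```

```text
top spare0 0.64 [501. 461.  63.] [192. 219.]
top spare0 0.63 [423. 229.  63.] [259. 244.]
top spare0 0.56 [571. 352.  61.] [225. 200.]
top spare0 0.48 [594. 473.  65.] [190. 192.]
top knob_grip 0.44 [658.  48. 133.] [315. 174.]
top switch_tip 0.64 [ 473. -358.   99.] [436. 234.]
scene spare0 0.96 [594. 354.  50.] [453. 244.]
scene spare0 0.85 [613. 469.  47.] [502. 260.]
scene spare0 0.84 [522. 459.  53.] [499. 234.]
scene spare0 0.83 [552. -83.  81.] [292. 195.]
scene spare0 0.63 [448. 225.  48.] [411. 204.]
scene spare0 0.62 [ 482. -355.   83.] [216. 167.]
scene spare0 0.6 [609.  -7.  89.] [311. 209.]
scene knob_grip 0.73 [679.  43. 121.] [320. 217.]
scene knob_grip 0.42 [718. -37.  35.] [285. 249.]
scene switch_tip 0.68 [ 482. -356.   84.] [215. 166.]
t 13.43 [596.3 -13.7 190.7] yaw 0.435 tilt [-3.141e+00  2.000e-03] gap 85.1 F [-0.1 -0.2 -0.6] j7 -1.35
662,42.4,205 [ 0.208  -0.058  -0.0356] dist 88 rows 2.1
```

Emit:
{"op": "move_arm", "data": {"motion": "0.3 0.04 -0.01 -0.02 0.039;0.3 0.1 -0.03 -0.036 0.078;0.3 0.15 -0.04 -0.036 0.117;0.3 0.2 -0.056 -0.036 0.156;0.3 0.207 -0.058 -0.036 0.196"}}

```text
clock: 13.85
eef_pos: [663.9, 46.2, 205.4]
tool_rot: [-3.139, 0.0, -0.183]
ft_force: [-0.1, 0.1, 0.6]
finger_gap: 59.8
finger_force: 0.0
```

Emit:
{"op": "move_arm", "data": {"motion": "0.3 0 0 0 0;0.3 0 0 0 0;0.3 0 0 0 0"}}

```text
clock: 14.1
eef_pos: [661.7, 41.5, 205.8]
tool_rot: [3.141, 0.001, -0.178]
ft_force: [-0.4, 0.4, -0.5]
finger_gap: 59.8
finger_force: 0.0
```

```bash
python3 go.py 661,42.3,155 661,42.3,100
```

```text
t 14.1 [661.7  41.5 205.8] yaw -0.178 tilt [3.141e+00 1.000e-03] gap 59.8 F [-0.4  0.4 -0.5] j7 -2.0
661,42.3,155 [-0.0021 -0.0017  0.1271] dist 51 rows 1.2
661,42.3,100 [ 0.     -0.      0.1375] dist 55 rows 1.3
```

Emit:
{"op": "move_arm", "data": {"motion": "0.3 -0.002 -0.002 0.06 0;0.3 -0.002 -0.002 0.13 0;0.3 -0.002 -0.002 0.2 0;0.3 -0.002 -0.002 0.25 0;0.3 -0.002 -0.002 0.264 0"}}

```text
clock: 14.52
eef_pos: [658.5, 41.5, 96.8]
tool_rot: [3.139, 0.007, -0.18]
ft_force: [-0.9, -0.2, -0.0]
finger_gap: 59.7
finger_force: 0.0
```

Emit:
{"op": "move_arm", "data": {"motion": "0.3 0 0 0 0;1 0 0 0 0;1 0 0 0 0;1 0 0 0 0;1 0 0 0 0"}}

```text
clock: 14.93
eef_pos: [663.1, 43.1, 103.1]
tool_rot: [-3.141, -0.004, -0.18]
ft_force: [-0.6, -1.7, 5.0]
finger_gap: 27.2
finger_force: 58.8
```

```bash
python3 go.py; python3 - <<'E'
from h import *
s=state(); print(s['torque'])
f=grab_frame('scene'); u0,v0,w,h=230,140,130,120;k=5
im=cv2.resize(cv2.cvtColor(f['image'],cv2.COLOR_RGB2BGR)[v0:v0+h,u0:u0+w],None,fx=k,fy=k,interpolation=cv2.INTER_CUBIC)
cv2.imwrite('pics/knob.png',im)
E
```

```text
t 14.93 [663.1  43.1 103.1] yaw -0.18 tilt [-3.141 -0.004] gap 27.2 F [-0.6 -1.7  5. ] j7 -2.04
[-0.1142583   0.03962246 -0.0215476 ]
```

View pics/knob.png

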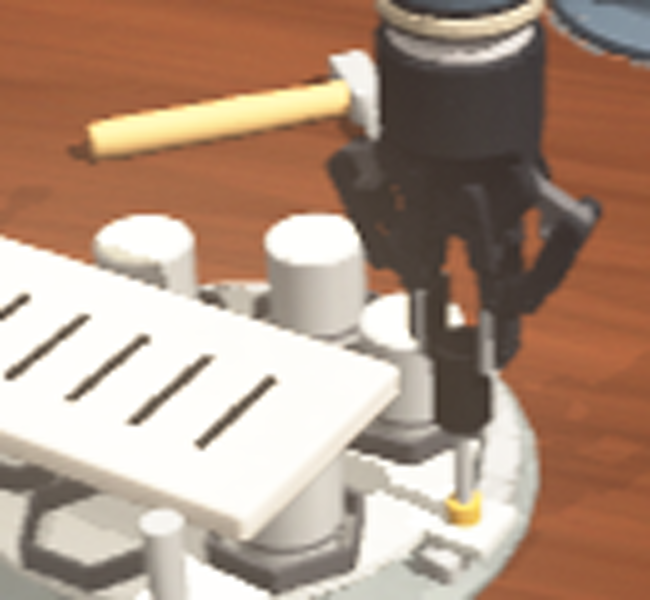

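Emit:
{"op": "move_arm", "data": {"motion": "1 0 0 -0.015 0;1 0 0 -0.03 0;1 0 0 -0.045 0;1 0 0 -0.045 0;1 0 0 -0.045 0"}}

```text
clock: 15.4
eef_pos: [660.8, 43.4, 118.1]
tool_rot: [3.141, 0.002, -0.18]
ft_force: [0.7, 1.7, -7.2]
finger_gap: 27.2
finger_force: 59.6
```

Emit:
{"op": "move_arm", "data": {"motion": "1 0 0 -0.005 0;1 0 0 -0.005 0;1 0 0 -0.005 0"}}

```text
clock: 15.65
eef_pos: [661.0, 43.4, 120.2]
tool_rot: [3.141, 0.002, -0.18]
ft_force: [-0.4, 0.6, -8.1]
finger_gap: 27.2
finger_force: 59.6
```

Emit:
{"op": "move_arm", "data": {"motion": "1 -0.047 0.003 0 0;1 -0.093 0.012 0 0;1 -0.138 0.026 0 0;1 -0.181 0.046 0 0;1 -0.22 0.072 0 0"}}

```text
clock: 16.07
eef_pos: [569.4, 30.5, 120.8]
tool_rot: [3.141, -0.001, -0.179]
ft_force: [1.9, -0.4, -8.0]
finger_gap: 26.6
finger_force: 59.8
```

```bash
python3 go.py 571,12.3,120
```

```text
t 16.07 [569.4  30.5 120.8] yaw -0.179 tilt [ 3.141e+00 -1.000e-03] gap 26.6 F [ 1.9 -0.4 -8. ] j7 -2.02
571,12.3,120 [0.012  0.0441 0.0021] dist 18 rows 0.4
```

Emit:
{"op": "move_arm", "data": {"motion": "1 -0.036 0.03 0 0;1 -0.069 0.064 0 0;1 -0.096 0.103 0 0;1 -0.119 0.144 0 0;1 -0.136 0.187 0 0"}}

```text
clock: 16.48
eef_pos: [502.8, -33.7, 121.2]
tool_rot: [-3.142, -0.002, -0.179]
ft_force: [2.4, -0.3, -8.4]
finger_gap: 27.0
finger_force: 59.8
```

Emit:
{"op": "move_arm", "data": {"motion": "1 -0.012 0.046 0 0;1 -0.018 0.092 0 0;1 -0.018 0.139 0 0;1 -0.012 0.186 0 0;1 0 0.232 0 0"}}

```text
clock: 16.9
eef_pos: [486.5, -125.1, 121.3]
tool_rot: [-3.141, -0.002, -0.18]
ft_force: [2.1, 0.7, -8.5]
finger_gap: 26.9
finger_force: 59.8
```

Emit:
{"op": "move_arm", "data": {"motion": "1 0.017 0.044 0 0;1 0.04 0.085 0 0;1 0.068 0.123 0 0;1 0.1 0.158 0 0;1 0.136 0.188 0 0"}}

```text
clock: 17.32
eef_pos: [526.8, -208.4, 121.0]
tool_rot: [-3.141, -0.0, -0.18]
ft_force: [1.9, 3.2, -8.1]
finger_gap: 27.0
finger_force: 59.8
```

Emit:
{"op": "move_arm", "data": {"motion": "1 0.04 0.025 0 0;1 0.082 0.045 0 0;1 0.127 0.06 0 0;1 0.173 0.068 0 0;1 0.215 0.071 0 0"}}

```text
clock: 17.73
eef_pos: [605.9, -251.6, 120.1]
tool_rot: [-3.141, 0.002, -0.181]
ft_force: [-0.8, 1.9, -8.5]
finger_gap: 26.8
finger_force: 59.8
```

```bash
python3 go.py 607.2,-251.9,120; python3 - <<'E'
from h import *
f=save('scene','turn'); u0,v0,w,h=200,120,160,150;k=4
cv2.imwrite('pics/turnc.png',cv2.resize(cv2.cvtColor(f['image'],cv2.COLOR_RGB2BGR)[v0:v0+h,u0:u0+w],None,fx=k,fy=k,interpolation=cv2.INTER_CUBIC))
E
```

```text
t 17.73 [ 605.9 -251.6  120.1] yaw -0.181 tilt [-3.141e+00  2.000e-03] gap 26.8 F [-0.8  1.9 -8.5] j7 -1.53
607.2,-251.9,120 [0.0033 0.0001 0.0003] dist 1 rows 0.0
```

View pics/turnc.png

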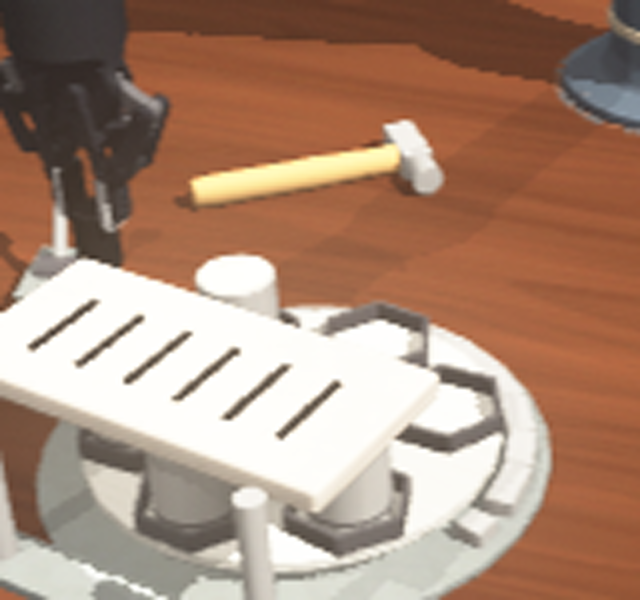

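Emit:
{"op": "move_arm", "data": {"motion": "1 0.004 0 0 0;1 0.004 0 0.015 0;1 0.004 0 0.03 0;1 0.004 0 0.045 0;1 0.004 0 0.048 0"}}

```text
clock: 18.2
eef_pos: [608.6, -252.0, 103.1]
tool_rot: [3.141, -0.004, -0.18]
ft_force: [-0.1, 0.8, 5.7]
finger_gap: 26.9
finger_force: 61.1
```

Emit:
{"op": "move_arm", "data": {"motion": "1 0 0 0 0;1 0 0 0 0;1 0 0 0 0;1 0 0 0 0"}}

```text
clock: 18.53
eef_pos: [608.5, -252.1, 103.1]
tool_rot: [3.141, -0.003, -0.18]
ft_force: [0.3, 0.7, 6.2]
finger_gap: 27.1
finger_force: 61.1
```

Emit:
{"op": "move_arm", "data": {"motion": "0.3 0 0 0 0;0.3 0 0 0 0;0.3 0 0 0 0;0.3 0 0 0 0;0.3 0 0 -0.03 0"}}

```text
clock: 18.95
eef_pos: [605.2, -251.5, 111.0]
tool_rot: [-3.141, 0.006, -0.18]
ft_force: [-0.2, 0.1, -0.3]
finger_gap: 59.9
finger_force: 0.0
```

Emit:
{"op": "move_arm", "data": {"motion": "0.3 0 0 -0.08 0;0.3 0 0 -0.17 0;0.3 0 0 -0.22 0;0.3 0 0 -0.22 0"}}

```text
clock: 19.28
eef_pos: [610.7, -252.9, 208.6]
tool_rot: [3.14, -0.011, -0.18]
ft_force: [0.3, 0.6, 0.1]
finger_gap: 60.0
finger_force: 0.0
```

```bash
python3 - <<'E'
from h import *
from spares import spares
spares('cd')
f=grab_frame('scene')
u,v=proj(f,[606.3,-252.5,137]);print('knob pred',u,v); find('scene',f,'knob_grip',.3)
f=grab_frame('top'); find('top',f,'spare0',.3)
E
python3 go.py 570,-100,190 427,232,190
```

```text
c [(array([425.4, 233.2]), 193), (array([428.4, 232.6]), 157)]
d [(array([572. , 357.7]), 181), (array([574.7, 357.5]), 223)]
knob pred 223.39947377963028 176.81595020799975
scene knob_grip 0.67 [ 619. -247.  135.] [223. 180.]
scene knob_grip 0.46 [661. -53.  29.] [288. 235.]
top spare0 0.78 [568. 349.  63.] [226. 201.]
top spare0 0.77 [499. 457.  60.] [193. 220.]
top spare0 0.66 [424. 228.  64.] [259. 244.]
top spare0 0.59 [603. -92.  31.] [355. 195.]
top spare0 0.54 [594. 472.  65.] [190. 192.]
t 19.58 [ 606.5 -251.6  200. ] yaw -0.18 tilt [-3.141e+00  3.000e-03] gap 59.9 F [-0.1 -0.5 -0. ] j7 -1.51
570,-100,190 [-0.1577 -0.3566  0.0251] dist 156 rows 3.7
427,232,190 [-0.5005 -0.7525 -0.    ] dist 361 rows 8.7
```

Emit:
{"op": "move_arm", "data": {"motion": "0 -0.03 -0.07 0.025 -0.039;0 -0.06 -0.14 0.025 -0.078;0 -0.095 -0.21 0.025 -0.117;0 -0.13 -0.29 0.025 -0.156;0 -0.158 -0.357 0.025 -0.196"}}

```text
clock: 20.0
eef_pos: [569.4, -97.6, 190.5]
tool_rot: [-3.14, 0.002, 0.442]
ft_force: [1.3, 0.1, -0.1]
finger_gap: 85.5
finger_force: 0.0
```

Emit:
{"op": "move_arm", "data": {"motion": "0 0.0025 -0.09 0 0;0 0.005 -0.18 0 0;0 0.008 -0.27 0 0;0 0.01 -0.36 0 0;0 0.0125 -0.45 0 0"}}

```text
clock: 20.42
eef_pos: [498.0, 66.5, 190.7]
tool_rot: [-3.141, 0.002, 0.435]
ft_force: [0.1, 0.2, 0.3]
finger_gap: 85.2
finger_force: 0.0
```

Emit:
{"op": "move_arm", "data": {"motion": "0 0.0025 -0.1 0 0;0 0.005 -0.2 0 0;0 0.008 -0.3 0 0;0 0.01 -0.4 0 0;0 0.0125 -0.45 0 0"}}

```text
clock: 20.83
eef_pos: [425.0, 235.2, 191.2]
tool_rot: [-3.14, 0.001, 0.441]
ft_force: [-0.1, 1.2, -0.1]
finger_gap: 85.3
finger_force: 0.0
```

```bash
python3 -c "
from spares import *
spares('cd')"; python3 go.py 427,233,22
```

```text
c [(array([424.6, 213.9]), 21), (array([428.2, 232.9]), 155)]
d [(array([572. , 357.7]), 181), (array([574.6, 357.5]), 222)]
t 20.93 [425.6 234.8 191.2] yaw 0.443 tilt [-3.14e+00  1.00e-03] gap 85.4 F [-0.4  0.3 -0.6] j7 -1.87
427,233,22 [0.0013 0.0055 0.4229] dist 169 rows 4.1
```

Emit:
{"op": "move_arm", "data": {"motion": "0 0.001 0.005 0.09 0;0 0.001 0.005 0.18 0;0 0.001 0.005 0.27 0;0 0.001 0.005 0.35 0;0 0.001 0.005 0.4 0"}}

```text
clock: 21.35
eef_pos: [427.9, 226.1, 27.8]
tool_rot: [3.141, 0.006, 0.433]
ft_force: [0.1, -0.0, -0.8]
finger_gap: 85.7
finger_force: 0.0
```

Emit:
{"op": "move_arm", "data": {"motion": "0 0 0 0.022 0;0 0 0 0.022 0;0 0 0 0.022 0"}}

```text
clock: 21.6
eef_pos: [430.0, 228.7, 22.8]
tool_rot: [3.141, 0.0, 0.434]
ft_force: [0.6, 0.1, 1.1]
finger_gap: 85.5
finger_force: 0.0
```

Emit:
{"op": "move_arm", "data": {"motion": "1 0 0 0 0;1 0 0 0 0;1 0 0 0 0;1 0 0 0 0;1 0 0 0 0"}}

```text
clock: 22.02
eef_pos: [430.7, 231.1, 24.9]
tool_rot: [-3.141, -0.005, 0.436]
ft_force: [-2.1, 2.2, 9.0]
finger_gap: 51.6
finger_force: 60.8
```

```bash
python3 go.py 427,233,180 534,-87.5,180 534,-87.5,98 534,-87.5,70
```

```text
t 22.02 [430.7 231.1  24.9] yaw 0.436 tilt [-3.141 -0.005] gap 51.6 F [-2.1  2.2  9. ] j7 -2.07
427,233,180 [-0.0065 -0.0083 -0.3878] dist 155 rows 3.7
534,-87.5,180 [-0.0955  0.8393 -0.    ] dist 338 rows 8.1
534,-87.5,98 [0.    0.    0.205] dist 82 rows 2.0
534,-87.5,70 [0.   0.   0.07] dist 28 rows 0.7
```

Emit:
{"op": "move_arm", "data": {"motion": "1 0 0 -0.07 0;1 0 0 -0.15 0;1 0 0 -0.24 0;1 0 0 -0.32 0;1 0 0 -0.39 0"}}

```text
clock: 22.43
eef_pos: [429.3, 228.9, 181.2]
tool_rot: [3.141, -0.002, 0.435]
ft_force: [0.4, 0.1, -3.2]
finger_gap: 51.6
finger_force: 65.3
```

Emit:
{"op": "move_arm", "data": {"motion": "1 -0.008 0.07 0 0;1 -0.018 0.155 0 0;1 -0.028 0.24 0 0;1 -0.038 0.33 0 0;1 -0.048 0.415 0 0"}}

```text
clock: 22.85
eef_pos: [481.7, 68.1, 179.1]
tool_rot: [3.14, 0.0, 0.435]
ft_force: [0.4, 1.2, -3.3]
finger_gap: 51.4
finger_force: 65.3
```

Emit:
{"op": "move_arm", "data": {"motion": "1 -0.01 0.09 0 0;1 -0.02 0.18 0 0;1 -0.03 0.27 0 0;1 -0.042 0.36 0 0;1 -0.049 0.415 0 0"}}

```text
clock: 23.27
eef_pos: [534.1, -93.6, 178.7]
tool_rot: [3.139, 0.001, 0.43]
ft_force: [-0.7, -0.4, -3.5]
finger_gap: 51.4
finger_force: 65.2
```

Emit:
{"op": "move_arm", "data": {"motion": "1 0 0 0.06 0;1 0 0 0.14 0;1 0 0 0.2 0;1 0 0 0.22 0;1 0 0 0.22 0"}}

```text
clock: 23.68
eef_pos: [531.9, -88.4, 88.8]
tool_rot: [-3.139, 0.004, 0.435]
ft_force: [-0.4, -0.5, -3.0]
finger_gap: 51.6
finger_force: 65.2
```

```bash
python3 go.py 536,-86.5,70; python3 - <<'E'
from h import *
f=grab_frame('scene'); u0,v0,w,h=250,150,80,80;k=6
im=cv2.resize(cv2.cvtColor(f['image'],cv2.COLOR_RGB2BGR)[v0:v0+h,u0:u0+w],None,fx=k,fy=k,interpolation=cv2.INTER_CUBIC)
e=np.array(state()['eef_pos']); o=e+[-2.3,-1,0]
def c(o,z,r,n,t,col):
    pts=[[o[0]+r*np.cos(b+t),o[1]+r*np.sin(b+t),z] for b in np.linspace(0,2*np.pi,n,endpoint=False)]
    cv2.polylines(im,[np.array([((proj(f,p)-(u0,v0)+.5)*k) for p in pts]).round().astype(np.int32)],True,col,1)
c(o,e[2]-25,27,36,0,(0,0,255));c(o,e[2]+37,27,36,0,(0,0,255))
for x,y in [(534,-87.5),(597,-12)]: c((x,y),44,38.1,6,-.18+np.deg2rad(30),(0,255,0))
cv2.imwrite('pics/h3.png',im)
E
```

```text
t 23.68 [531.9 -88.4  88.8] yaw 0.435 tilt [-3.139  0.004] gap 51.6 F [-0.4 -0.5 -3. ] j7 -1.25
536,-86.5,70 [ 0.0113 -0.0001  0.047 ] dist 19 rows 0.5
```

View pics/h3.png

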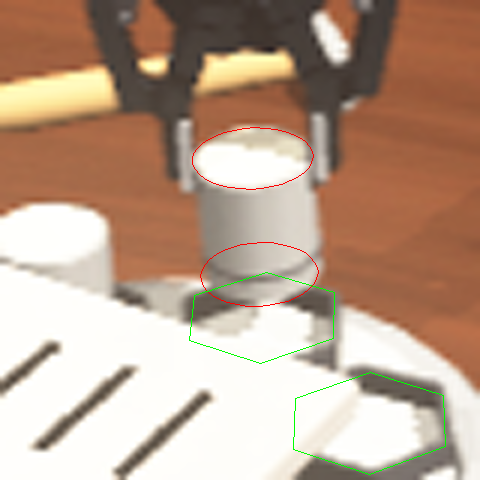

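Emit:
{"op": "move_arm", "data": {"motion": "1 0.007 0 0.01 0;1 0.007 0 0.025 0;1 0.007 0 0.037 0;1 0.007 0 0.04 0;1 0.007 0 0.04 0"}}

```text
clock: 24.15
eef_pos: [536.4, -87.2, 74.5]
tool_rot: [-3.141, 0.0, 0.435]
ft_force: [0.4, 0.3, -3.7]
finger_gap: 50.9
finger_force: 65.2
```

```bash
python3 go.py 536,-86.5,55
```

```text
t 24.15 [536.4 -87.2  74.5] yaw 0.435 tilt [-3.141  0.   ] gap 50.9 F [ 0.4  0.3 -3.7] j7 -1.27
536,-86.5,55 [-0.0002 -0.0021  0.0489] dist 20 rows 0.5
```

Emit:
{"op": "move_arm", "data": {"motion": "1 0 -0.001 0.015 0;1 0 -0.001 0.03 0;1 0 -0.001 0.042 0;1 0 -0.001 0.05 0;1 0 -0.001 0.05 0"}}

```text
clock: 24.57
eef_pos: [536.6, -86.7, 55.1]
tool_rot: [3.141, 0.001, 0.435]
ft_force: [-2.5, 0.1, 2.3]
finger_gap: 51.3
finger_force: 65.8
```

Emit:
{"op": "move_arm", "data": {"motion": "1 0 0 0 0;1 0 0 0 0"}}

```text
clock: 24.73
eef_pos: [536.5, -86.8, 55.1]
tool_rot: [3.141, 0.0, 0.435]
ft_force: [-2.6, 0.3, 3.3]
finger_gap: 51.7
finger_force: 65.9
```

Emit:
{"op": "move_arm", "data": {"motion": "0.15 0 0 0 0;0.15 0 0 0 0;0.15 0 0 0 0;0.15 0 0 -0.02 0;0.15 0 0 -0.06 0"}}

```text
clock: 25.15
eef_pos: [535.2, -86.8, 77.8]
tool_rot: [-3.14, 0.003, 0.435]
ft_force: [0.6, 1.2, -0.1]
finger_gap: 72.5
finger_force: 0.0
```

Emit:
{"op": "move_arm", "data": {"motion": "0 0 0 -0.08 0;0 0 0 -0.16 0;0 0 0 -0.24 0;0 0 0 -0.28 0;0 0 0 -0.28 0"}}

```text
clock: 25.57
eef_pos: [539.6, -86.9, 195.9]
tool_rot: [3.136, -0.008, 0.435]
ft_force: [-0.5, 0.2, 0.2]
finger_gap: 85.2
finger_force: 0.0
```

```bash
python3 -c "
from spares import *
spares('d')"; python3 go.py 573,357,190 573,357,24
```

```text
d [(array([571.8, 357.7]), 183), (array([574.6, 357.5]), 222)]
t 25.67 [536.7 -87.  191.5] yaw 0.435 tilt [ 3.14e+00 -1.00e-03] gap 85.6 F [ 0.5 -0.  -0.6] j7 -1.19
573,357,190 [ 0.5497 -0.9686  0.0037] dist 445 rows 10.7
573,357,24 [0.    0.    0.415] dist 166 rows 4.0
```

Three equal legs (0.183, −0.323).

Emit:
{"op": "move_arm", "data": {"motion": "0 0.035 -0.065 0 0;0 0.073 -0.13 0 0;0 0.11 -0.195 0 0;0 0.147 -0.26 0 0;0 0.183 -0.323 0 0"}}

```text
clock: 26.08
eef_pos: [547.3, 62.3, 189.0]
tool_rot: [-3.14, 0.003, 0.435]
ft_force: [-0.4, 0.2, -0.5]
finger_gap: 85.4
finger_force: 0.0
```

Emit:
{"op": "move_arm", "data": {"motion": "0 0.037 -0.065 0 0;0 0.073 -0.13 0 0;0 0.11 -0.195 0 0;0 0.147 -0.26 0 0;0 0.183 -0.323 0 0"}}

```text
clock: 26.5
eef_pos: [559.3, 210.2, 188.7]
tool_rot: [-3.141, 0.003, 0.435]
ft_force: [0.6, -0.2, -0.5]
finger_gap: 85.7
finger_force: 0.0
```

Emit:
{"op": "move_arm", "data": {"motion": "0 0.037 -0.065 0 0;0 0.08 -0.14 0 0;0 0.12 -0.215 0 0;0 0.16 -0.285 0 0;0 0.183 -0.323 0 0"}}

```text
clock: 26.92
eef_pos: [570.1, 361.4, 188.4]
tool_rot: [-3.139, 0.003, 0.439]
ft_force: [-0.3, -0.5, 0.2]
finger_gap: 85.5
finger_force: 0.0
```

```bash
python3 -c "
from spares import *
spares('d')"; python3 go.py 573,357,24
```

```text
d [(array([587.5, 343. ]), 13), (array([574.7, 357.5]), 223)]
t 27.02 [569.8 361.4 188.3] yaw 0.441 tilt [-3.139e+00  3.000e-03] gap 85.2 F [ 0.4 -0.5  0. ] j7 -1.98
573,357,24 [0.0024 0.0134 0.4108] dist 164 rows 3.9
```

Emit:
{"op": "move_arm", "data": {"motion": "0 0 0 0.08 0;0 0 0 0.16 0;0 0 0 0.24 0;0 0 0 0.32 0;0 0 0 0.34 0"}}

```text
clock: 27.43
eef_pos: [569.0, 352.2, 47.7]
tool_rot: [3.138, 0.012, 0.434]
ft_force: [-0.6, -1.0, -1.7]
finger_gap: 85.4
finger_force: 0.0
```

Emit:
{"op": "move_arm", "data": {"motion": "0 0 0 0.03 0;0 0 0 0.06 0;0 0 0 0.07 0;0 0 0 0.07 0"}}

```text
clock: 27.77
eef_pos: [572.4, 356.9, 26.5]
tool_rot: [3.141, 0.0, 0.435]
ft_force: [0.8, -0.1, -0.3]
finger_gap: 85.3
finger_force: 0.0
```

```bash
python3 go.py 573.3,357,24
```

```text
t 27.77 [572.4 356.9  26.5] yaw 0.435 tilt [3.141 0.   ] gap 85.3 F [ 0.8 -0.1 -0.3] j7 -2.06
573.3,357,24 [0.0021 0.0007 0.0061] dist 3 rows 0.1
```

Emit:
{"op": "move_arm", "data": {"motion": "1 0.002 0 0.004 0;1 0.002 0 0.004 0;1 0.002 0 0.004 0;1 0.002 0 0.004 0;1 0.002 0 0.004 0"}}

```text
clock: 28.18
eef_pos: [574.2, 358.0, 26.9]
tool_rot: [3.142, -0.003, 0.434]
ft_force: [-0.9, -1.1, 5.5]
finger_gap: 51.3
finger_force: 62.0
```

Emit:
{"op": "move_arm", "data": {"motion": "1 0 0 -0.07 0;1 0 0 -0.15 0;1 0 0 -0.24 0;1 0 0 -0.32 0;1 0 0 -0.4 0"}}

```text
clock: 28.6
eef_pos: [572.6, 357.2, 186.3]
tool_rot: [3.141, 0.001, 0.435]
ft_force: [0.4, 0.9, -2.7]
finger_gap: 50.9
finger_force: 63.8
```

```bash
python3 go.py 597,-12.5,185
```

```text
t 28.6 [572.6 357.2 186.3] yaw 0.435 tilt [3.141e+00 1.000e-03] gap 50.9 F [ 0.4  0.9 -2.7] j7 -1.98
597,-12.5,185 [-0.3342  0.8638  0.0033] dist 370 rows 8.9
```

Emit:
{"op": "move_arm", "data": {"motion": "1 -0.022 0.055 0 0;1 -0.044 0.115 0 0;1 -0.067 0.173 0 0;1 -0.09 0.23 0 0;1 -0.112 0.288 0 0"}}

```text
clock: 29.02
eef_pos: [580.3, 232.7, 184.6]
tool_rot: [3.141, 0.001, 0.435]
ft_force: [1.2, 0.4, -2.3]
finger_gap: 51.3
finger_force: 64.0
```

Emit:
{"op": "move_arm", "data": {"motion": "1 -0.022 0.055 0 0;1 -0.044 0.115 0 0;1 -0.067 0.173 0 0;1 -0.09 0.23 0 0;1 -0.112 0.288 0 0"}}

```text
clock: 29.43
eef_pos: [588.2, 109.5, 184.7]
tool_rot: [-3.142, 0.001, 0.435]
ft_force: [1.3, -0.3, -2.7]
finger_gap: 50.9
finger_force: 64.0
```

Emit:
{"op": "move_arm", "data": {"motion": "1 -0.022 0.057 0 0;1 -0.048 0.12 0 0;1 -0.075 0.19 0 0;1 -0.1 0.26 0 0;1 -0.11 0.288 0 0"}}

```text
clock: 29.85
eef_pos: [597.1, -18.4, 184.4]
tool_rot: [3.139, 0.003, 0.429]
ft_force: [0.7, -1.7, -2.1]
finger_gap: 51.1
finger_force: 64.0
```

Emit:
{"op": "move_arm", "data": {"motion": "1 0 0 0.06 0;1 0 0 0.14 0;1 0 0 0.21 0;1 0 0 0.25 0;1 0 0 0.25 0"}}

```text
clock: 30.27
eef_pos: [593.8, -12.2, 80.7]
tool_rot: [-3.138, 0.008, 0.435]
ft_force: [-0.6, 0.6, -2.2]
finger_gap: 51.2
finger_force: 63.8
```

Emit:
{"op": "move_arm", "data": {"motion": "1 0 0 0 0;1 0 0 0 0"}}

```text
clock: 30.43
eef_pos: [598.6, -11.6, 86.4]
tool_rot: [3.141, -0.002, 0.435]
ft_force: [1.0, -0.6, -2.5]
finger_gap: 51.3
finger_force: 63.8
```

```bash
python3 go.py 597,-12.5,65; python3 - <<'E'
from h import *
f=grab_frame('scene'); u0,v0,w,h=260,150,90,90;k=6
im=cv2.resize(cv2.cvtColor(f['image'],cv2.COLOR_RGB2BGR)[v0:v0+h,u0:u0+w],None,fx=k,fy=k,interpolation=cv2.INTER_CUBIC)
e=np.array(state()['eef_pos']); o=e
def c(o,z,r,n,t,col):
    pts=[[o[0]+r*np.cos(b+t),o[1]+r*np.sin(b+t),z] for b in np.linspace(0,2*np.pi,n,endpoint=False)]
    cv2.polylines(im,[np.array([((proj(f,p)-(u0,v0)+.5)*k) for p in pts]).round().astype(np.int32)],True,col,1)
c(o,e[2]-27,27,36,0,(0,0,255));c(o,e[2]+35,27,36,0,(0,0,255))
for x,y in [(534,-87.5),(597,-12.5)]: c((x,y),44,38.1,6,-.18+np.deg2rad(30),(0,255,0))
cv2.imwrite('pics/h4.png',im)
E
```

```text
t 30.43 [598.6 -11.6  86.4] yaw 0.435 tilt [ 3.141e+00 -2.000e-03] gap 51.3 F [ 1.  -0.6 -2.5] j7 -1.43
597,-12.5,65 [-0.0045  0.0003  0.0534] dist 21 rows 0.5
```

View pics/h4.png

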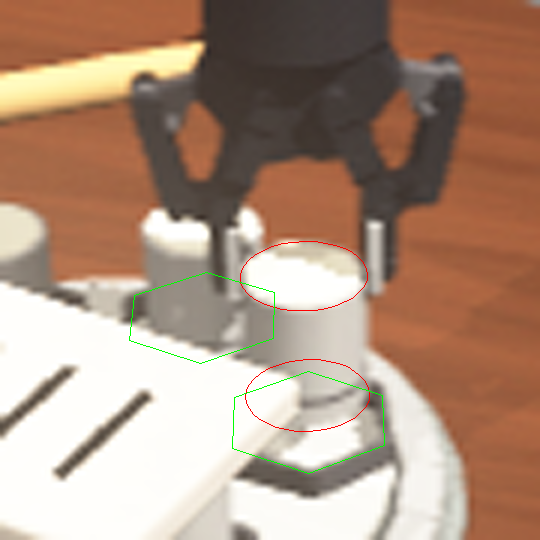

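Emit:
{"op": "move_arm", "data": {"motion": "1 -0.003 0 0.015 0;1 -0.003 0 0.03 0;1 -0.003 0 0.045 0;1 -0.003 0 0.054 0;1 -0.003 0 0.054 0"}}

```text
clock: 30.9
eef_pos: [595.6, -12.9, 62.4]
tool_rot: [-3.141, 0.002, 0.435]
ft_force: [0.4, -0.0, -2.7]
finger_gap: 51.2
finger_force: 63.8
```

Emit:
{"op": "move_arm", "data": {"motion": "1 0 0 0.008 0;1 0 0 0.016 0;1 0 0 0.021 0;1 0 0 0.021 0;1 0 0 0.021 0"}}

```text
clock: 31.32
eef_pos: [598.4, -12.1, 56.8]
tool_rot: [3.14, -0.004, 0.435]
ft_force: [1.1, 0.1, 5.0]
finger_gap: 51.0
finger_force: 64.6
```

Emit:
{"op": "move_arm", "data": {"motion": "0.15 0 0 0 0;0.15 0 0 0 0;0.15 0 0 0 0;0.15 0 0 -0.02 0;0.15 0 0 -0.06 0"}}

```text
clock: 31.73
eef_pos: [594.7, -13.0, 77.8]
tool_rot: [-3.14, 0.004, 0.435]
ft_force: [0.3, -0.1, 0.3]
finger_gap: 72.7
finger_force: 0.0
```

Emit:
{"op": "move_arm", "data": {"motion": "0.15 0 0 -0.08 0;0.15 0 0 -0.16 0;0.15 0 0 -0.24 0;0.15 0 0 -0.27 0;0.15 0 0 -0.27 0"}}

```text
clock: 32.15
eef_pos: [598.8, -12.4, 191.4]
tool_rot: [3.138, -0.007, 0.435]
ft_force: [0.1, -0.3, 0.2]
finger_gap: 72.2
finger_force: 0.0
```

```bash
python3 - <<'E'
from h import *
fs={c:grab_frame(c) for c in ['top','scene']}
for c,(u,v),H in [('top',(437,235),6),('scene',(215,161),8)]:
    g=cv2.cvtColor(fs[c]['image'],cv2.COLOR_RGB2GRAY)[v-H:v+H+1,u-H:u+H+1]
    n,l,st,ce=cv2.connectedComponentsWithStats((g<60).astype(np.uint8)); j=1+np.argmax(st[1:,4]); p=ce[j]+[u-H,v-H]
    print(c,'ball',p.round(1),st[j],ray(fs[c],*p,92.2).round(1))
# box in top: grey low saturation
f=fs['top']; hsv=cv2.cvtColor(f['image'],cv2.COLOR_RGB2HSV); u0,v0=415,208
m=((hsv[v0:v0+40,u0:u0+35,1]<80)&(hsv[v0:v0+40,u0:u0+35,2]>90)).astype(np.uint8)
n,l,st,ce=cv2.connectedComponentsWithStats(m); j=1+np.argmax(st[1:,4])
pts=np.argwhere(l==j)[:,::-1]+[u0,v0]; w=np.array([ray(f,*p,25)[:2] for p in pts],np.float32); print('box',len(pts),cv2.minAreaRect(w))
a=cv2.resize(cv2.cvtColor(f['image'],cv2.COLOR_RGB2BGR)[200:256,330:460],None,fx=6,fy=6,interpolation=cv2.INTER_CUBIC)
s=fs['scene']; b=cv2.resize(cv2.cvtColor(s['image'],cv2.COLOR_RGB2BGR)[140:200,190:320],None,fx=4,fy=4,interpolation=cv2.INTER_CUBIC)
b=cv2.copyMakeBorder(b,0,0,0,a.shape[1]-b.shape[1],cv2.BORDER_CONSTANT)
cv2.imwrite('pics/sw.png',np.vstack([a,b]))
E
python3 go.py
```

```text
top ball [437.5 235.7] [ 3  4  8  6 35] [ 467.4 -366.    92.2]
scene ball [214.2 161.4] [ 5  5  7  7 30] [ 468.4 -366.1   92.2]
box 261 ((502.2738037109375, -352.6974792480469), (73.82183837890625, 55.92244338989258), 14.060066223144531)
t 32.25 [596.  -12.9 186.8] yaw 0.435 tilt [3.141 0.   ] gap 72.6 F [-0.2 -0.5 -0.7] j7 -1.37
```

View pics/sw.png

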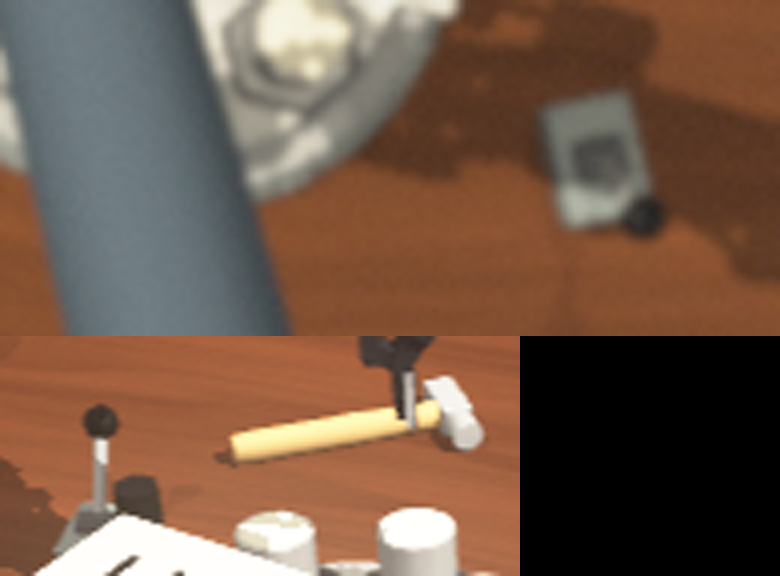

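Emit:
{"op": "move_arm", "data": {"motion": "1 -0.05 0.04 0 0;1 -0.1 0.085 0 0;1 -0.155 0.13 0 0;1 -0.21 0.172 0 0;1 -0.262 0.216 0 0"}}

```text
clock: 32.67
eef_pos: [535.3, -136.2, 184.7]
tool_rot: [-3.139, 0.004, 0.435]
ft_force: [0.6, 0.1, -1.0]
finger_gap: 12.0
finger_force: 0.0
```

Emit:
{"op": "move_arm", "data": {"motion": "1 -0.052 0.043 0 0;1 -0.105 0.086 0 0;1 -0.157 0.13 0 0;1 -0.21 0.172 0 0;1 -0.262 0.216 0 0"}}

```text
clock: 33.08
eef_pos: [476.8, -258.3, 184.8]
tool_rot: [-3.138, 0.003, 0.435]
ft_force: [1.0, 0.3, -0.2]
finger_gap: -0.1
finger_force: 0.0
```

Emit:
{"op": "move_arm", "data": {"motion": "1 -0.06 0.05 0 0.02;1 -0.12 0.1 0 0.044;1 -0.18 0.15 0 0.044;1 -0.24 0.195 0 0.044;1 -0.263 0.216 0 0.044"}}

```text
clock: 33.5
eef_pos: [415.7, -384.1, 184.6]
tool_rot: [-3.139, 0.005, 0.29]
ft_force: [-0.0, -0.9, -0.2]
finger_gap: -0.0
finger_force: 0.0
```

Emit:
{"op": "move_arm", "data": {"motion": "1 0 0 0.05 0;1 0 0 0.12 0;1 0 0 0.19 0;1 0 0 0.25 0;1 0 0 0.267 0"}}

```text
clock: 33.92
eef_pos: [417.3, -377.2, 75.1]
tool_rot: [-3.133, 0.005, 0.298]
ft_force: [-1.2, -1.2, 0.2]
finger_gap: -0.2
finger_force: 0.0
```

Emit:
{"op": "move_arm", "data": {"motion": "1 0 0 0 0;1 0 0 0 0;1 0 0 0 0"}}

```text
clock: 34.17
eef_pos: [421.2, -380.7, 81.5]
tool_rot: [3.14, -0.001, 0.297]
ft_force: [0.5, 0.4, -0.2]
finger_gap: 0.2
finger_force: 0.0
```

```bash
python3 go.py 443,-373.5,80 510,-350,80 520,-347,80; python3 - <<'E'
from h import *
f=grab_frame('scene')
for t in ['switch_tip','knob_grip']: find('scene',f,t,.4)
for x,y in [(534,-87.5),(597,-12.5),(563,-178)]: print(proj(f,[x,y,92]).round(0))
find('scene',f,'spare0',.4)
E
```

```text
t 34.17 [ 421.2 -380.7   81.5] yaw 0.297 tilt [ 3.14e+00 -1.00e-03] gap 0.2 F [ 0.5  0.4 -0.2] j7 -0.77
443,-373.5,80 [ 0.0574 -0.0013  0.0038] dist 23 rows 0.6
510,-350,80 [ 0.1774 -0.0072 -0.    ] dist 71 rows 1.7
520,-347,80 [ 0.0261  0.0001 -0.    ] dist 10 rows 0.3
scene switch_tip 0.59 [ 480. -357.   86.] [215. 165.]
scene knob_grip 0.64 [ 616. -248.  132.] [223. 180.]
[292. 188.]
[310. 205.]
[258. 188.]
scene spare0 0.83 [552. -80.  84.] [293. 194.]
scene spare0 0.81 [524. 458.  54.] [499. 234.]
scene spare0 0.8 [617. 469.  48.] [502. 261.]
scene spare0 0.77 [618.  -3.  91.] [311. 210.]
scene spare0 0.6 [ 764. -115.   66.] [246. 244.]
```

Emit:
{"op": "move_arm", "data": {"motion": "1 0.04 -0.001 0 0;1 0.075 -0.002 0 0;1 0.11 -0.004 0 0;1 0.145 -0.005 0 0;1 0.175 -0.006 0 0"}}

```text
clock: 34.78
eef_pos: [489.8, -360.9, 89.5]
tool_rot: [3.133, -0.001, 0.295]
ft_force: [-7.8, 4.0, 51.0]
finger_gap: -0.0
finger_force: 24.9
```

Emit:
{"op": "move_arm", "data": {"motion": "1 0.02 -0.001 0 0;1 0.04 -0.001 0 0;1 0.05 -0.002 0 0;1 0.06 -0.002 0 0;1 0.06 -0.002 0 0"}}

```text
clock: 35.2
eef_pos: [521.3, -353.1, 88.8]
tool_rot: [3.124, -0.018, 0.299]
ft_force: [6.5, -3.7, 23.1]
finger_gap: -0.3
finger_force: 11.5
```

```bash
cat > ball.py <<'E'
from h import *
f=grab_frame('scene'); u0,v0,u1,v1=190,145,260,215
g=cv2.cvtColor(f['image'],cv2.COLOR_RGB2GRAY)[v0:v1,u0:u1]
print('off px',proj(f,[467.5,-366,92.2]).round(0),'on px',proj(f,[540,-341,92.2]).round(0))
n,l,st,ce=cv2.connectedComponentsWithStats((g<60).astype(np.uint8))
for j in range(1,n):
    if st[j,4]>8: print((ce[j]+[u0,v0]).round(1),st[j,2:],ray(f,*(ce[j]+[u0,v0]),92.2).round(0))
E
python3 go.py; python3 ball.py
```

```text
t 35.2 [ 521.3 -353.1   88.8] yaw 0.299 tilt [ 3.124 -0.018] gap -0.3 F [ 6.5 -3.7 23.1] j7 -0.9
off px [214. 161.] on px [209. 174.]
[203.4 148.4] [ 30  12 171] [ 404. -442.   92.]
[207.8 170.6] [ 5  5 11] [ 523. -356.   92.]
```

Emit:
{"op": "move_arm", "data": {"motion": "1 0 0 -0.03 0;1 0 0 -0.08 0;1 0 0 -0.14 0;1 0 0 -0.2 0;1 0 0 -0.2 0"}}

```text
clock: 35.67
eef_pos: [513.3, -350.0, 165.6]
tool_rot: [3.135, -0.006, 0.298]
ft_force: [0.4, -0.3, 0.4]
finger_gap: 0.4
finger_force: 0.0
```

Emit:
{"op": "move_arm", "data": {"motion": "1 -0.08 0 0 0;1 -0.16 0 0 0;1 -0.24 0 0 0;1 -0.3 0 0 0;1 -0.3 0 0 0"}}

```text
clock: 36.08
eef_pos: [389.3, -386.7, 159.6]
tool_rot: [-3.14, 0.004, 0.291]
ft_force: [-0.5, 0.4, -1.1]
finger_gap: 0.0
finger_force: 0.0
```

```bash
cat > ball.py <<'E'
from h import *
for c,(u0,v0,u1,v1) in [('scene',(195,145,245,200)),('top',(418,205,452,245))]:
    f=grab_frame(c)
    g=cv2.cvtColor(f['image'],cv2.COLOR_RGB2GRAY)[v0:v1,u0:u1]
    for th in (0,.25,.5,.75,1):
        a=th-.5; o=np.array([502,-353,22])+80*np.array([np.sin(a)*.96,np.sin(a)*.28,np.cos(a)]); print(c,th,proj(f,o).round(1))
    n,l,st,ce=cv2.connectedComponentsWithStats((g<65).astype(np.uint8))
    for j in range(1,n):
        if st[j,4]>8: print('blob',(ce[j]+[u0,v0]).round(1),st[j,2:],ray(f,*(ce[j]+[u0,v0]),95).round(0))
    find(c,f,'switch_tip',.2); print(f['image'].shape)
E
python3 go.py; python3 ball.py
```

```text
t 36.08 [ 389.3 -386.7  159.6] yaw 0.291 tilt [-3.14   0.004] gap 0.0 F [-0.5  0.4 -1.1] j7 -0.69
scene 0 [215.4 161. ]
scene 0.25 [213.6 161.9]
scene 0.5 [211.9 164.4]
scene 0.75 [210.3 168.5]
scene 1 [209.1 173.9]
blob [208.2 169.6] [ 8  7 24] [ 522. -355.   95.]
scene switch_tip 0.5 [ 527. -347.   99.] [210. 170.]
(400, 640, 3)
top 0 [436.8 236.3]
top 0.25 [435.8 230.8]
top 0.5 [434.3 225. ]
top 0.75 [432.5 219.3]
top 1 [430.4 214.1]
blob [432.3 206.3] [14  4 42] [ 565. -348.   95.]
blob [435.1 219.9] [ 7  8 39] [ 520. -357.   95.]
top switch_tip 0.55 [ 517. -349.  105.] [433. 220.]
top switch_tip 0.22 [ 611. -107.   28.] [359. 193.]
(400, 640, 3)
```

```bash
python3 go.py 470,-365.5,160 470,-365.5,88 496,-360.6,88 512,-357.5,88
```

```text
t 36.28 [ 396.2 -383.9  160.3] yaw 0.299 tilt [-3.141e+00 -1.000e-03] gap -0.1 F [0.4 0.4 0.2] j7 -0.69
470,-365.5,160 [0.1898 0.0105 0.0007] dist 76 rows 1.8
470,-365.5,88 [0.   0.   0.18] dist 72 rows 1.7
496,-360.6,88 [ 0.0657  0.0074 -0.    ] dist 26 rows 0.6
512,-357.5,88 [ 0.0405  0.0044 -0.    ] dist 16 rows 0.4
```

Emit:
{"op": "move_arm", "data": {"motion": "1 0.06 0.003 0 0;1 0.12 0.007 0 0;1 0.17 0.01 0.05 0;1 0.17 0.01 0.11 0;1 0.17 0.01 0.18 0"}}

```text
clock: 36.7
eef_pos: [465.3, -367.0, 88.5]
tool_rot: [3.139, -0.004, 0.302]
ft_force: [-1.1, -0.2, -0.7]
finger_gap: -0.2
finger_force: 0.0
```

Emit:
{"op": "move_arm", "data": {"motion": "1 0 0 0 0;1 0 0 0 0;1 0.01 0.001 0 0;1 0.03 0.003 0 0;1 0.05 0.006 0 0"}}

```text
clock: 37.12
eef_pos: [482.2, -365.9, 90.2]
tool_rot: [3.139, -0.002, 0.296]
ft_force: [0.6, -0.2, 0.8]
finger_gap: 0.1
finger_force: 0.0
```

Emit:
{"op": "move_arm", "data": {"motion": "1 0.008 0.001 0 0;1 0.016 0.002 0 0;1 0.024 0.003 0 0;1 0.03 0.003 0 0"}}

```text
clock: 37.45
eef_pos: [492.6, -363.1, 88.6]
tool_rot: [3.141, -0.0, 0.296]
ft_force: [0.2, -0.4, 0.6]
finger_gap: 0.1
finger_force: 0.0
```

```bash
python3 go.py 516.6,-356.7,88; python3 ball.py | grep -v shape
```

```text
t 37.45 [ 492.6 -363.1   88.6] yaw 0.296 tilt [ 3.141 -0.   ] gap 0.1 F [ 0.2 -0.4  0.6] j7 -0.86
516.6,-356.7,88 [0.062  0.0023 0.0015] dist 25 rows 0.6
scene 0 [215.4 161. ]
scene 0.25 [213.6 161.9]
scene 0.5 [211.9 164.4]
scene 0.75 [210.3 168.5]
scene 1 [209.1 173.9]
blob [207.6 147.1] [23 10 88] [ 397. -430.   95.]
blob [208.4 169.5] [ 8  7 26] [ 521. -354.   95.]
(400, 640, 3)
top 0 [436.8 236.3]
top 0.25 [435.8 230.8]
top 0.5 [434.3 225. ]
top 0.75 [432.5 219.3]
top 1 [430.4 214.1]
blob [432.1 206.2] [15  4 42] [ 565. -347.   95.]
blob [449.3 216. ] [ 5 14 33] [ 534. -405.   95.]
blob [437.8 225. ] [ 13  19 105] [ 503. -366.   95.]
top switch_tip 0.24 [ 610. -104.   30.] [358. 193.]
(400, 640, 3)
```

Behind the ball, no contact yet; push on gently along x.

Emit:
{"op": "move_arm", "data": {"motion": "1 0.008 0 0 0;1 0.016 0.001 0 0;1 0.024 0.001 0 0;1 0.032 0.001 0 0;1 0.04 0.001 0 0"}}

```text
clock: 38.07
eef_pos: [508.1, -358.5, 88.4]
tool_rot: [3.142, -0.0, 0.297]
ft_force: [0.4, -1.0, 0.2]
finger_gap: 0.1
finger_force: 0.0
```

Emit:
{"op": "move_arm", "data": {"motion": "1 0.008 0 0 0;1 0.016 0.001 0 0;1 0.02 0.001 0 0;1 0.02 0.001 0 0"}}

```text
clock: 38.4
eef_pos: [515.9, -356.6, 88.4]
tool_rot: [3.141, -0.0, 0.297]
ft_force: [0.4, -0.6, 0.1]
finger_gap: -0.2
finger_force: 0.1
```

```bash
python3 go.py; python3 ball.py | grep -E "blob|tip"
```

```text
t 38.4 [ 515.9 -356.6   88.4] yaw 0.297 tilt [ 3.141 -0.   ] gap -0.2 F [ 0.4 -0.6  0.1] j7 -0.89
blob [205.8 148.7] [ 24  13 167] [ 408. -430.   95.]
blob [208.2 170.4] [ 8  7 29] [ 526. -352.   95.]
scene switch_tip 0.53 [ 527. -346.   98.] [210. 170.]
blob [435.2 215.3] [ 17  26 140] [ 535. -358.   95.]
blob [446.6 209. ] [ 5 10 24] [ 557. -396.   95.]
top switch_tip 0.37 [ 612. -106.   29.] [359. 193.]
```

Emit:
{"op": "move_arm", "data": {"motion": "1 0.008 0 0 0;1 0.016 0 0 0;1 0.024 0.001 0 0;1 0.03 0.001 0 0;1 0.03 0.001 0 0"}}

```text
clock: 39.02
eef_pos: [528.0, -353.1, 88.4]
tool_rot: [3.141, -0.001, 0.297]
ft_force: [0.7, 0.6, -0.1]
finger_gap: -0.1
finger_force: 0.2
```

```bash
python3 go.py; python3 ball.py | grep -E "blob|tip"
```

```text
t 39.02 [ 528.  -353.1   88.4] yaw 0.297 tilt [ 3.141e+00 -1.000e-03] gap -0.1 F [ 0.7  0.6 -0.1] j7 -0.91
blob [205.1 149.7] [ 24  15 205] [ 415. -428.   95.]
blob [207.9 170.7] [ 8  7 27] [ 528. -352.   95.]
scene switch_tip 0.52 [ 572. -166.   91.] [260. 190.]
scene switch_tip 0.49 [ 529. -345.   96.] [210. 171.]
blob [434.7 213.1] [ 16  23 110] [ 542. -356.   95.]
blob [444.8 207.2] [ 3  6 12] [ 563. -390.   95.]
```

```bash
python3 - <<'E'
from h import *
f=grab_frame('scene'); g=cv2.cvtColor(f['image'],cv2.COLOR_RGB2GRAY)
p=lambda v: print(proj(f,v).round(1))
e=np.array(state()['eef_pos']); p(e); p(e+[0,0,38]); p([502.5,-359.4,22])
print('u194..234')
for v in range(146,196): print(v,''.join(' .:-=+*#%@'[::-1][min(9,int(x)//26)] for x in g[v,194:235]))
E
```

```text
[207.9 172.5]
[205.9 160.9]
[213.8 187.4]
u194..234
146 %%####%%%#######***######*+++++++++++++++
147 ########%%##############*++++++++++++++++
148 %%%%%%%%%%%%%%#########**++++++++++++++++
149 #%%#####%%%%%##########*+++++++++++++++++
150 ##%######%%###########*++++++++++++++++++
151 ###%#####%###########*+++++++++++++++++++
152 ###%#####%##########**+++++++++++++++++++
153 #**############%####*++++++++++++++++++++
154 *****####%#####%#****++++++++++++++++++++
155 +++++*#*==*++##%#**********++*+++++++++++
156 +++++*#*==+-=*###*++++*+**+++*********+++
157 +++++*#*-=+--*###*+++++++++++++++++++++++
158 +++++*##==+-:=###*+++++++++++++++++++++++
159 ++++++*#=-+=:=###*+++++++++++++++++++++++
160 ++++++*#=-+=:=###**++++++++++++++++++++++
161 ++++++*#+-=+--*##**++++++++++++++++++++++
162 ++++++*#*-=+--*##*+++++++++++++++++++++++
163 ++++++*#*=-+--+#*++++++++++++++++++++++++
164 +++++++**=-+-:=**++++++++++++++++++++++++
165 +++++++++--+=:=**++++++++++++++++++++++++
166 +++++++++++*+=+##**++++++++++++++++++++++
167 ++++++++++*########*+++++++++++++++++++++
168 ++++++++++*####**##*++++++++++++
[... 541 characters left out ...]
+++*##########*+++++
181 ++++++++++++++++==-:-===*###########*++++
182 +++++++++++++++=-==::...-*##########*++++
183 ++++++++===++++-:-=-:...:*##########*++++
184 +++++++++++=+===++=-:-===*==*#######*++++
185 +++++++++++++==+*++=:-==-     :**###*++++
186 ++++++++++++*+===++=--=.         :***++++
187 +++++++++++*+========-              :=+++
188 +++++++++++*-:=+++++:                  .=
189 ++++++++++*=:.:----                      
190 ***********:......                       
191 *+********=:....                         
192 ++++++++*+-....                          
193 ++++++++*-...                            
194 +++++++**+=-                             
195 +++++++***:                 =+-
```

Emit:
{"op": "move_arm", "data": {"motion": "1 0 0 -0.05 0;1 0 0 -0.08 0;1 -0.06 -0.005 -0.08 0;1 -0.13 -0.01 -0.08 0;1 -0.19 -0.018 -0.08 0"}}

```text
clock: 39.68
eef_pos: [451.2, -369.7, 121.0]
tool_rot: [3.14, -0.0, 0.297]
ft_force: [-1.0, -0.7, -0.1]
finger_gap: 0.4
finger_force: 0.0
```

Emit:
{"op": "move_arm", "data": {"motion": "1 0 0 0 0;1 0 0 0.05 0;1 0 0 0.1 0;1 0 0 0.15 0;1 0 0 0.15 0"}}

```text
clock: 40.1
eef_pos: [450.3, -367.5, 57.3]
tool_rot: [-3.137, 0.003, 0.297]
ft_force: [-0.4, -0.8, 0.1]
finger_gap: -0.1
finger_force: 0.0
```

```bash
python3 go.py 490,-362,60 516.6,-356.7,60; python3 ball.py | grep -E "blob"
```

```text
t 40.1 [ 450.3 -367.5   57.3] yaw 0.297 tilt [-3.137e+00  3.000e-03] gap -0.1 F [-0.4 -0.8  0.1] j7 -0.83
490,-362,60 [ 0.099   0.0159 -0.0067] dist 40 rows 1.0
516.6,-356.7,60 [ 0.0675  0.0068 -0.    ] dist 27 rows 0.7
blob [214.2 148. ] [ 28  13 156] [ 395. -407.   95.]
blob [208.  170.9] [ 8  6 25] [ 529. -351.   95.]
blob [432.3 206.4] [12  5 40] [ 565. -348.   95.]
blob [433.9 217.7] [ 7  6 37] [ 527. -353.   95.]
blob [449.1 230.4] [ 5 14 35] [ 486. -404.   95.]
blob [438.5 236.6] [13 19 62] [ 464. -369.   95.]
```

Emit:
{"op": "move_arm", "data": {"motion": "1 0.03 0.004 0 0;1 0.055 0.008 0 0;1 0.08 0.011 0 0;1 0.1 0.013 0 0;1 0.115 0.015 0 0"}}

```text
clock: 40.72
eef_pos: [500.0, -360.5, 60.7]
tool_rot: [3.141, -0.001, 0.298]
ft_force: [-0.1, -0.2, 0.5]
finger_gap: -0.1
finger_force: 0.0
```

Emit:
{"op": "move_arm", "data": {"motion": "1 0.01 0.001 0 0;1 0.02 0.002 0 0;1 0.03 0.003 0 0;1 0.04 0.003 0 0;1 0.04 0.003 0 0"}}

```text
clock: 41.13
eef_pos: [514.0, -357.5, 60.2]
tool_rot: [-3.141, -0.0, 0.297]
ft_force: [-0.6, 0.2, -0.1]
finger_gap: -0.1
finger_force: 0.0
```

```bash
python3 go.py; python3 ball.py | grep -E "blob"
```

```text
t 41.13 [ 514.  -357.5   60.2] yaw 0.297 tilt [-3.141 -0.   ] gap -0.1 F [-0.6  0.2 -0.1] j7 -0.9
blob [206.7 152.6] [ 30  19 356] [ 430. -414.   95.]
blob [207.5 172.9] [ 8  8 28] [ 539. -347.   95.]
blob [433.8 215.1] [ 18  25 134] [ 535. -353.   95.]
blob [444.4 210.3] [ 5 12 26] [ 553. -388.   95.]
```

Emit:
{"op": "move_arm", "data": {"motion": "1 0.006 0.001 0 0;1 0.012 0.001 0 0;1 0.018 0.002 0 0;1 0.018 0.002 0 0"}}

```text
clock: 41.67
eef_pos: [520.7, -356.4, 60.1]
tool_rot: [-3.142, 0.001, 0.297]
ft_force: [-0.4, -0.9, -0.7]
finger_gap: -0.0
finger_force: 0.4
```

```bash
python3 go.py; python3 ball.py | grep -E "blob"
```

```text
t 41.67 [ 520.7 -356.4   60.1] yaw 0.297 tilt [-3.142e+00  1.000e-03] gap -0.0 F [-0.4 -0.9 -0.7] j7 -0.91
blob [206. 153.] [ 30  21 362] [ 433. -414.   95.]
blob [206.2 175.8] [ 7  8 21] [ 554. -342.   95.]
blob [433.2 213.6] [ 17  24 144] [ 540. -351.   95.]
blob [443.6 208.8] [ 5  9 19] [ 557. -386.   95.]
```

Emit:
{"op": "move_arm", "data": {"motion": "1 0.005 0 0 0;1 0.008 0.001 0 0;1 0.008 0.001 0 0"}}

```text
clock: 42.12
eef_pos: [520.9, -356.4, 60.1]
tool_rot: [-3.14, 0.006, 0.296]
ft_force: [-6.6, -0.6, 3.4]
finger_gap: 0.1
finger_force: 3.4
```

Emit:
{"op": "move_arm", "data": {"motion": "1 -0.02 -0.002 0 0;1 -0.07 -0.008 0 0;1 -0.13 -0.015 0 0;1 -0.2 -0.02 0 0;1 -0.2 -0.02 0 0"}}

```text
clock: 42.53
eef_pos: [439.3, -373.7, 60.0]
tool_rot: [-3.141, 0.004, 0.291]
ft_force: [-0.8, 0.3, -0.7]
finger_gap: -0.1
finger_force: 0.0
```

Emit:
{"op": "move_arm", "data": {"motion": "1 0 0 -0.07 0;1 0 0 -0.15 0;1 0 0 -0.23 0;1 0 0 -0.3 0;1 0 0 -0.3 0"}}

```text
clock: 42.95
eef_pos: [449.4, -373.5, 187.2]
tool_rot: [3.131, -0.009, 0.297]
ft_force: [0.8, -0.8, 0.6]
finger_gap: 0.2
finger_force: 0.0
```

```bash
python3 go.py; python3 ball.py | grep -E "blob|tip"; python3 - <<'E'
from h import *
for c in ['scene','top']:
    f=grab_frame(c); find(c,f,'spare0',.3); find(c,f,'knob_grip',.4); find(c,f,'jar',.4)
    for n,z in [((606.3,-252.5),137),((661,42.3),137)]: print('knob pred',proj(f,[*n,z]).round(1))
# knob blob & angle
for c,(u0,v0,u1,v1) in [('scene',(210,165,240,205)),('top',(385,170,415,205))]:
    f=grab_frame(c); g=cv2.cvtColor(f['image'],cv2.COLOR_RGB2GRAY)[v0:v1,u0:u1]
    n,l,st,ce=cv2.connectedComponentsWithStats((g<65).astype(np.uint8))
    for j in range(1,n):
        if st[j,4]>12: print(c,'knobblob',(ce[j]+[u0,v0]).round(1),st[j],)
E
```

```text
t 42.95 [ 449.4 -373.5  187.2] yaw 0.297 tilt [ 3.131 -0.009] gap 0.2 F [ 0.8 -0.8  0.6] j7 -0.76
blob [206.2 176. ] [ 7  7 19] [ 556. -341.   95.]
blob [431.9 209.4] [16 12 88] [ 554. -347.   95.]
blob [449.3 222.2] [ 5  5 19] [ 513. -405.   95.]
blob [438.8 224.6] [3 6 9] [ 504. -370.   95.]
blob [449.1 239.8] [ 8 12 45] [ 455. -404.   95.]
top switch_tip 0.59 [ 613. -107.   37.] [359. 192.]
top switch_tip 0.35 [594. -16.  89.] [333. 195.]
scene spare0 0.83 [521. 461.  54.] [500. 234.]
scene spare0 0.8 [614. 469.  49.] [503. 259.]
scene spare0 0.79 [ 768. -117.   64.] [245. 245.]
scene spare0 0.77 [615.  -0.  95.] [313. 208.]
scene spare0 0.58 [554. -81.  83.] [292. 194.]
scene jar 0.78 [452. 366.  54.] [463. 212.]
knob pred [223.4 176.8]
knob pred [322.3 207.3]
top spare0 0.82 [503. 461.  61.] [192. 219.]
top spare0 0.74 [528. -83.  93.] [353. 215.]
top spare0 0.74 [594. 470.  63.] [191. 192.]
top spare0 0.47 [594. -16.  92.] [333. 195.]
top knob_grip 0.44 [ 603. -249.  134.] [405. 193.]
top jar 0.55 [425. 361.  84.] [219. 242.]
knob pred [406.2 191.5]
knob pred [316.5 172.5]
top knobblob [409.3 185.5] [ 16   0  14  34 240]
```

Emit:
{"op": "move_arm", "data": {"motion": "1 0 0 0 0;1 0 0 0 0;1 0 0 0 0;1 0 0 0 0;1 0 0 0 0"}}

```text
clock: 44.07
eef_pos: [445.0, -371.5, 180.4]
tool_rot: [3.142, -0.0, 0.297]
ft_force: [-0.7, 0.2, 0.7]
finger_gap: -0.1
finger_force: 0.0
```

```bash
python3 -c "
from cell import *
print(job_done())"
```

```text
the job is handed in; nothing more can be done
None
```

I handed the job in at 44 s; the hand-in gave no verdict, but by camera and force readings every empty pocket is filled, the carousel is turned half a turn with the plunger home, and the lever is pushed to its stop; its first push rode over the ball at about 51 N on the wrist.

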